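Refill the spice caddy and hold up the square pot for inspection

TASK

Put the two washed pots back into the turntable caddy without dropping them: first the short one into pocket 1 (beside the tab on the disc's edge), then the tall one into pocket 2 (the next clockwise seen from above), each standing flat on its pocket's floor. Then lift the square pot out of the caddy and show me its underside: hold it still with the centre of its underside 20 cm above the shelf, straight over the middle of the trivet, tipped 35 degrees from upright so that its underside turns towards the side where the trivet's hanging tab points. Finish while still holding it there; leave the medium round pot in its pocket and do not disturb the ramekin, grill brush or tongs.

Things in the scene. Friction and masses are not known exactly. Their poses are not given: they have to be found in the camera images.
- short_pot: Short round open pot of white ceramic, upright on the shelf at the start: 52 mm outside diameter, 52 mm tall, straight walls 4 mm thick, about 0.11 kg. Origin: centre of its underside; z along its axis towards the mouth. Its yaw means nothing.
- tall_pot: Tall round open pot of white ceramic, upright on the shelf at the start: 46 mm outside diameter, 78 mm tall, straight walls 4 mm thick, about 0.13 kg. Origin: centre of its underside; z along its axis towards the mouth.
- mid_pot: Medium round open pot of white ceramic, standing in pocket 3 or 4 of the caddy: 50 mm outside diameter, 62 mm tall. It stays there. Origin: centre of its underside; z up its axis.
- square_pot: The only square pot, open, white ceramic, standing in the other one of pockets 3 and 4, turned anyhow: 38 x 38 mm outside, 64 mm tall, flat walls 4 mm thick, about 0.12 kg. Origin: centre of its underside; x and y square to its flat sides, z along its axis towards the mouth.
- caddy_base: Turntable caddy: a wooden disc 212 mm across on a fixed round base. Its four pockets lie 70 mm from its centre, 90 degrees apart. A knob 22 mm thick in the centre rises 30 mm above the pocket floors. The disc turns stiffly (about 0.12 N m), the pockets with it. Origin: centre of the base's underside, on the shelf.
- pocket1 (a point): Centre of the floor of pocket 1: the one beside the only block-shaped tab (22 mm wide) that sticks out of the disc's edge. Pocket floors lie 24 mm above the shelf. Each pocket is a ring standing 8 mm above its floor, 58 mm inside and 64 mm outside diameter.
- pocket2 (a point): Centre of the floor of pocket 2, the next one clockwise from pocket 1 seen from above; empty at the start, like pocket 1.
- pocket3 (a point): Centre of the floor of pocket 3, opposite pocket 1; taken at the start.
- pocket4 (a point): Centre of the floor of pocket 4, opposite pocket 2; taken at the start.
- trivet: Round flat orange silicone trivet, 156 mm across, 6 mm thick (ribs to 7.5 mm), fixed to the shelf, with one hanging tab 30 mm wide that reaches 118 mm from its centre. Origin: centre of its underside, on the shelf; x points horizontally to the tab, z up.
- show_point (a point): Unseen point in the air 200 mm above the shelf, straight above the trivet's centre: where the centre of the square pot's underside is to be held. Its z axis is the wanted direction of the square pot's z axis (underside to mouth): up, leaning 35 degrees away from the trivet's tab, so that the underside is turned towards the tab's side.
- ramekin: Bystander: clear glass ramekin, 80 mm across, 42 mm tall, standing at the far side of the shelf. Origin: centre of its underside.
- grill_brush: Bystander: steel grill brush lying bristles up at the far side of the shelf behind the caddy, about 290 mm long, up to 45 mm wide and 34 mm tall. Origin: on the shelf near its middle, x along it towards the bristles.
- tongs: Bystander: chrome tongs lying at the robot's right beyond the trivet, about 250 mm long, 60 mm wide, 30 mm tall. Origin: on the shelf at its middle, x along it towards the jaws.
Not all that is in view belongs to the job. Leave any blue look-alike of the short_pot alone. What is shaped like the square_pot but turquoise is not meant.

How it is judged:
By the outcome, as a careful person would: the job done as asked, in the order asked, and still so for the second after the job is handed in, while the arm keeps its last pose, push and grip.
It also fails if it takes over 72 s, if anything falls off the work surface, if the arm or the gripper's body presses on something with over 40 N, if the wrist force passes 120 N, or if a joint passes its speed limit or range.

ROBOT

A 7-joint arm with a two-finger parallel gripper is mounted at the origin on the work surface. World frame = base frame: x ahead of the robot, y to its left, z up, the work surface at z = 0. Lengths are in m, angles in rad, forces in N, time in s.
With the tool pointing down it reaches from about 0.4 to 0.875 m from the base axis. Payload 19.3 kg.
Tool frame: the origin (TCP) lies between the finger pads; the fingertips stand ahead of it and the grasp point (between the pads) lies 8 mm behind it (bot.tip_extent is the x of the fingertips in the tool frame, in m); x points along the fingers, y is the direction in which the jaws open and shut, and the axes are right-handed (so a half turn about x gives the same grasp; the last joint's range is limited). The gripper opens to 85 mm and grips with 20 to 120 N. Pads are 22 mm wide; open, the fingers measure 114 mm over their backs; the gripper's body (76 mm by 85 mm) begins 54 mm behind the grasp point. The pads swing forward as they close: fully open they stand 13 mm farther back than shut.
Start: joints at [1.204, 0.521, -0.036, 1.599, 0.021, 1.021, -0.113], TCP at [0.183, -0.598, 0.242] pointing down, gripper open.
Joint ranges: [-2.91, 2.91], [-0.3, 2.13], [-1.5, 1.42], [0.17, 2.43], [-1.26, 4.41], [0.16, 1.93], [-2.52, 2.52]. Speed limits (rad/s): [1.89, 1.89, 2.39, 2.39, 3.01, 3.01, 3.01].

INTERFACE

Orientations are given as [roll, pitch, yaw] about the fixed x, y, z axes, in that order (R = Rz(yaw) Ry(pitch) Rx(roll)).
In Python, from workcell import observe, grab_frame, camera_info, bot, nets gives the robot as it stands.
- The arm moves only by the tool jog_arm, never from a script. Its argument "commands" is a list of rows, each a list of 6 numbers: the shift along the tool's x, y, z in mm, then the turn, a rotation vector about the tool's x, y, z in rad. A call has 1 to 20 rows; each row shifts and turns the pose as measured when the row begins, along the tool's axes as they then stand; what a row does not reach is not made up. A row lasts 1/10 s, in which the tool goes at most 50 mm and 8.59 degrees, less where a joint would pass 70% of its speed; a pose out of reach is approached as far as the arm can. A call is refused whole if a number of a shift passes 50 or a number of a turn 0.15, either way. A call with a gripper value outside its range is refused whole. "gripper" is the closure in counts, from 0 (fully open) to 255 (shut), set as the call begins (left out, the last holds). The fingers move at their own pace and stop on an object; "newtons" is the grip in N (left out, the last holds). Time passes only in rows, so rows that do not move let the fingers close. It gives the time, the measured TCP pose, the force and the opening at its end, in the units of the state.
- observe(): the state, without advancing time (a new reading comes with each control period).
- grab_frame(name): name is "side" or "top" or "wrist"; returns the picture (480x640x3 uint8, red, green, blue); there is no depth.
- camera_info(name): a dict with "fov_y" (degrees; the focal length in pixels is half the picture's height over the tangent of half this angle, whatever the lens; pixels are square), "cx", "cy" (the principal point, pixels), "distortion" ([k1, k2, p1, p2, k3] as OpenCV has them; the pictures are not rectified), "R" (3x3) and "t" (3): a world point X has camera coordinates R X + t; the wrist camera has in their place "tool_from_camera" (4x4, takes a point from camera to tool coordinates, whose origin is the TCP and whose axes are the tool frame's). Camera axes: x right, y down, z forward; pixel columns grow to the right and rows downward; lengths in m; the calibration is good to about 2 mm. A picture is of the moment at which its call begins: read the wrist's pose just before it. camera_info takes no time and is no camera call.
- bot.job_done(): hands the job in, once; it reports no verdict.
Trained networks look in the newest picture that a camera, given by its name, has taken for a name from the list of things; names that differ only in an ending like _2 or _b are one class to them, and where a whole thing is asked for, a point or a joint stands for the part that bears it (a point fixed in the world has none). Each returns a list of dicts, best first, with "p" (0 to 1); they miss things now and then, are a little off and sometimes report something else, mostly with a low value. They report only what shows in the picture. A call takes as long as a camera call. They do not tell look-alikes from the thing itself.
- nets.find_in(camera, name): "rect" ([left, top, right, bottom] in pixels, round what is visible of it).
- nets.silhouettes(camera, name): "mask" (480x640 bool, what is visible of it) and "rect" ([left, top, right, bottom] in pixels, round what is visible of it).
- nets.pinpoint(camera, name): "location" ([column, row] in pixels: a listed point, or the origin of a listed thing).
The state is a dict: "clock": time; "qpos": joint angles; "qd": joint speeds; "joint_efforts": joint torques, N m; "position": TCP position; "tool_rot": TCP orientation; "force": force on the tool from outside, world axes, zero at the start; "moment": the same for the moment, N m; "grip_width": finger opening in m.
Only numpy, scipy, OpenCV 4.12 (cv2) and the standard library are available. Lean on these libraries where they do the work, as an engineer would, in place of code of your own. Each camera call takes 0.05 s, during which the arm holds its last target.

## Working session

There is one attempt and no reset: what is moved stays moved. The work goes in short steps, Python scripts to look and compute and a tool call to move; the robot and the scene stay as the last step left them, time stands still between calls to the robot, and variables do not carry over. Pictures are saved under pics/ and viewed, and the job is handed in when it is done.

Besides the shell and the picture viewer there is one more tool, called after "Emit:" as a command line: name --pt "numbers of a row" for each row, then --argument value for the rest. jog_arm: Moves the arm, as the interface text tells. Its arguments: {"type":"object","properties":{"commands":{"type":"array","items":{"type":"array","items":{"type":"number"}}},"gripper":{"type":"number"},"newtons":{"type":"number"}},"required":["commands"]}

```bash
ls; mkdir -p pics
python3 - <<'E'
from workcell import observe, grab_frame, camera_info, bot, nets
import cv2
s=observe(); print(s)
for n in ["side","top","wrist"]:
    im=grab_frame(n); cv2.imwrite(f"pics/{n}0.png",im[:,:,::-1]); print(n,camera_info(n))
print(bot.tip_extent)
E
```

```text
pics
{'clock': 0.0, 'qpos': array([ 1.20384463,  0.52202695, -0.03630866,  1.59998607,  0.02120697,
        1.02111494, -0.11279016]), 'qd': array([3.02765714e-04, 2.71230757e-03, 5.80228237e-04, 7.06629876e-04,
       1.49969894e-03, 4.38979570e-04, 1.04397403e-05]), 'joint_efforts': array([-3.93237533e-04, -9.27106333e+01,  1.97987035e+00, -3.69921720e+01,
        1.77666609e-02,  8.33297730e-03,  5.64147069e-05]), 'position': array([ 0.18261899, -0.59738883,  0.24172574]), 'tool_rot': array([-1.48585641,  1.56964615,  1.9524748 ]), 'force': array([ 0.76514324, -0.14394851,  0.09402939]), 'moment': array([ 0.01221347,  0.03731982, -0.00144553]), 'grip_width': 0.08585807585668327}
side {'fov_y': 44.25233156312267, 'cx': 311.1172946910232, 'cy': 238.7794307746218, 'distortion': array([-0.00559296,  0.        ,  0.        ,  0.        ,  0.        ]), 'R': array([[-0.81275895, -0.58253877, -0.008454  ],
       [-0.39280553,  0.55864403, -0.73049344],
       [ 0.43026352, -0.5903943 , -0.68286739]]), 't': array([0.44308838, 0.36718434, 1.25076298])}
top {'fov_y': 42.38494332259935, 'cx
[... 177 characters left out ...]
17587],
       [-0.98486168,  0.02221818, -0.17191224],
       [ 0.17147499, -0.02029294, -0.98497945]]), 't': array([-0.07037453,  0.60566853,  1.75350225])}
wrist {'fov_y': 71.39005599273365, 'cx': 320.9056521482612, 'cy': 238.49665687619608, 'distortion': array([-0.05793961,  0.        ,  0.        ,  0.        ,  0.        ]), 'tool_from_camera': array([[-2.54788037e-05, -2.78031650e-01,  9.60571913e-01,
        -1.30526675e-01],
       [ 9.99999710e-01, -7.38490907e-04, -1.87227054e-04,
        -2.84672496e-04],
       [ 7.61428671e-04,  9.60571630e-01,  2.78031589e-01,
        -7.08938103e-02],
       [ 0.00000000e+00,  0.00000000e+00,  0.00000000e+00,
         1.00000000e+00]])}
0.011
```

View pics/side0.png

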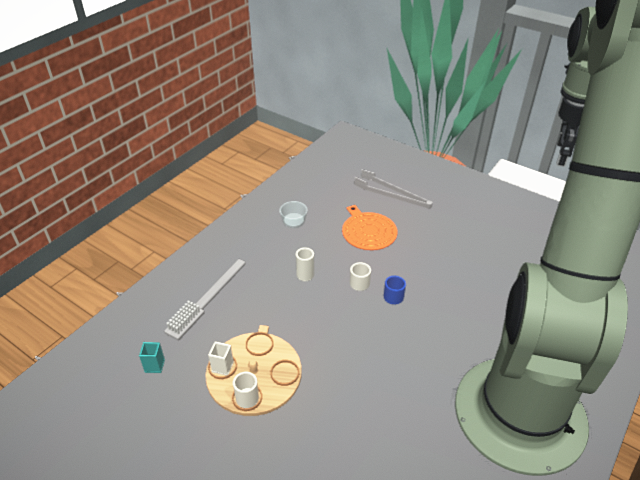

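View pics/top0.png

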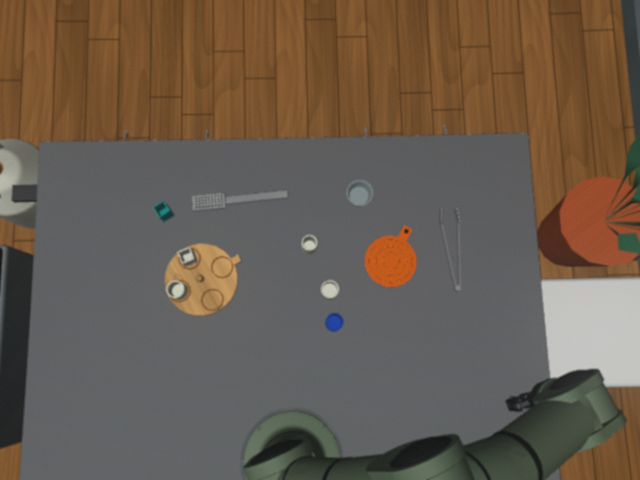

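View pics/wrist0.png

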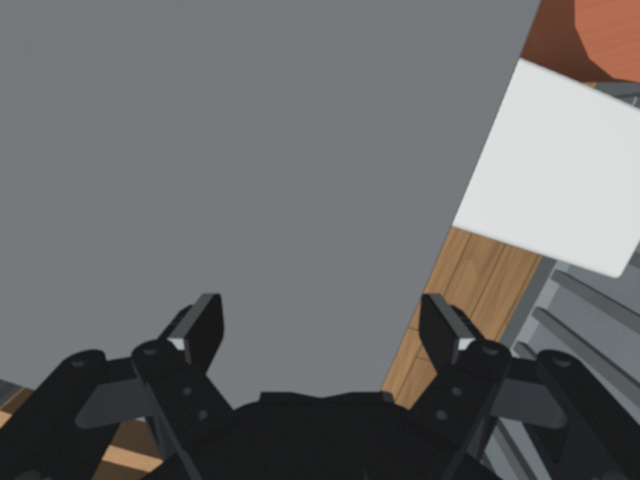

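```bash
cat > h.py <<'E'
from workcell import observe, grab_frame, camera_info, bot, nets
import cv2, numpy as np
from scipy.spatial.transform import Rotation as Ro
def toolpose(s=None):
    s=s or observe(); return Ro.from_euler('xyz',s['tool_rot']).as_matrix(), np.array(s['position'])
def K(c):
    f=240/np.tan(np.radians(c['fov_y'])/2); return np.array([[f,0,c['cx']],[0,f,c['cy']],[0,0,1]])
def ext(n,c,pose=None):
    if n!='wrist': return np.array(c['R']),np.array(c['t'])
    Rt,p=pose or toolpose(); T=np.array(c['tool_from_camera']); Rw=Rt@T[:3,:3]; o=Rt@T[:3,3]+p
    return Rw.T,-Rw.T@o
def ray(n,uv,pose=None):
    c=camera_info(n); R,t=ext(n,c,pose)
    q=cv2.undistortPoints(np.array(uv,float).reshape(-1,1,2),K(c),c['distortion'])[:,0]
    d=np.c_[q,np.ones(len(q))]@R; return -R.T@t,d
def onplane(n,uv,z,pose=None):
    o,d=ray(n,uv,pose); return o+d*((z-o[2])/d[:,2])[:,None]
def proj(n,X,pose=None):
    c=camera_info(n); R,t=ext(n,c,pose)
    return cv2.projectPoints(np.array(X,float).reshape(-1,1,3),cv2.Rodrigues(R)[0],t,K(c),c['distortion'])[0][:,0]
E
python3 - <<'E'
from h import *
zs=dict(short_pot=0,tall_pot=0,mid_pot=.024,square_pot=.024,caddy_base=0,pocket1=.024,pocket2=.024,pocket3=.024,pocket4=.024,trivet=0,show_point=.2)
for n in ["top","side"]:
    for k,z in zs.items():
        r=nets.pinpoint(n,k)
        for a in r[:3]:
            print(n,k,round(a['p'],2),np.round(a['location'],1),np.round(onplane(n,[a['location']],z)[0],3))
print(observe()['clock'])
E
```

```text
top short_pot 0.73 [330.8 322.6] [ 0.381 -0.122  0.   ]
top short_pot 0.68 [326.  290.3] [ 0.477 -0.111  0.   ]
top tall_pot 0.5 [306.7 245.8] [ 0.612 -0.057  0.   ]
top mid_pot 0.88 [179.1 289.4] [0.487 0.317 0.024]
top square_pot 0.76 [168.8 210.9] [0.722 0.35  0.024]
top square_pot 0.62 [187.  259.2] [0.576 0.295 0.024]
top caddy_base 0.92 [203.1 280.9] [0.513 0.252 0.   ]
top pocket1 0.8 [177.9 291.7] [0.481 0.321 0.024]
top pocket1 0.66 [224.4 263.4] [0.561 0.186 0.024]
top pocket1 0.6 [209.1 299. ] [0.457 0.23  0.024]
top pocket2 0.8 [177.9 291.7] [0.481 0.321 0.024]
top pocket2 0.66 [224.4 263.4] [0.561 0.186 0.024]
top pocket2 0.6 [209.1 299. ] [0.457 0.23  0.024]
top pocket3 0.8 [177.9 291.7] [0.481 0.321 0.024]
top pocket3 0.66 [224.4 263.4] [0.561 0.186 0.024]
top pocket3 0.6 [209.1 299. ] [0.457 0.23  0.024]
top pocket4 0.8 [177.9 291.7] [0.481 0.321 0.024]
top pocket4 0.66 [224.4 263.4] [0.561 0.186 0.024]
top pocket4 0.6 [209.1 299. ] [0.457 0.23  0.024]
top trivet 0.92 [389.9 260.7] [ 0.561 -0.305  0.   ]
top show_point 0.56 [397.9 251.4] [ 0.556 -0.299  0.2  ]
top sho
[... 518 characters left out ...]
[0.706 0.376 0.024]
side caddy_base 0.8 [254. 373.] [0.523 0.251 0.   ]
side pocket1 0.93 [283.6 371.5] [0.461 0.222 0.024]
side pocket1 0.78 [244.5 398.7] [0.487 0.324 0.024]
side pocket1 0.72 [255.4 341.7] [0.563 0.195 0.024]
side pocket2 0.93 [283.6 371.5] [0.461 0.222 0.024]
side pocket2 0.78 [244.5 398.7] [0.487 0.324 0.024]
side pocket2 0.72 [255.4 341.7] [0.563 0.195 0.024]
side pocket3 0.93 [283.6 371.5] [0.461 0.222 0.024]
side pocket3 0.78 [244.5 398.7] [0.487 0.324 0.024]
side pocket3 0.72 [255.4 341.7] [0.563 0.195 0.024]
side pocket4 0.93 [283.6 371.5] [0.461 0.222 0.024]
side pocket4 0.78 [244.5 398.7] [0.487 0.324 0.024]
side pocket4 0.72 [255.4 341.7] [0.563 0.195 0.024]
1.25
```

```bash
cat >> h.py <<'E'
def Rdown(yaw):
    # tool x down, tool y (jaw) at world yaw
    y=np.array([np.cos(yaw),np.sin(yaw),0]); x=np.array([0,0,-1.]); return np.c_[x,y,np.cross(x,y)]
def plan(tp,tR,vmax=40,wmax=.13,n=None):
    R,p=toolpose(); tp=np.array(tp,float)
    rv=Ro.from_matrix(R.T@tR).as_rotvec(); d=tp-p
    n=n or max(1,int(np.ceil(max(np.linalg.norm(d)*1000/vmax,np.linalg.norm(rv)/wmax))))
    rows=[]
    for i in range(n):
        Rc=R@Ro.from_rotvec(rv*i/n).as_matrix()
        rows.append([round(float(v),1) for v in Rc.T@d/n*1000]+[round(float(v),4) for v in rv/n])
    print(n,'rows; dist',np.round(d,4),'rot',np.round(rv,3))
    if np.linalg.norm(rv)<.02 : print('const',rows[0]); 
    for r in rows: print(str(r)+',')
E
python3 - <<'E'
from h import *
R,p=toolpose(); print(np.round(R,3),p)
print('yaw y',np.degrees(np.arctan2(R[1,1],R[0,1])))
for z in (.3,): plan([.475-.0,-.111,.2],Rdown(np.radians(36)),vmax=40)
E
```

```text
[[-0.     0.292 -0.956]
 [ 0.    -0.956 -0.292]
 [-1.    -0.    -0.   ]] [ 0.18277254 -0.5976771   0.24227547]
yaw y -72.99624349357553
15 rows; dist [ 0.2922  0.4867 -0.0423] rot [-1.902 -0.     0.   ]
[2.8, -25.3, -28.1, -0.1268, -0.0, 0.0],
[2.8, -21.6, -31.1, -0.1268, -0.0, 0.0],
[2.8, -17.5, -33.6, -0.1268, -0.0, 0.0],
[2.8, -13.1, -35.5, -0.1268, -0.0, 0.0],
[2.8, -8.5, -36.9, -0.1268, -0.0, 0.0],
[2.8, -3.7, -37.7, -0.1268, -0.0, 0.0],
[2.8, 1.0, -37.8, -0.1268, -0.0, 0.0],
[2.8, 5.8, -37.4, -0.1268, -0.0, 0.0],
[2.8, 10.5, -36.4, -0.1268, -0.0, 0.0],
[2.8, 15.0, -34.7, -0.1268, -0.0, 0.0],
[2.8, 19.3, -32.6, -0.1268, -0.0, 0.0],
[2.8, 23.3, -29.9, -0.1268, -0.0, 0.0],
[2.8, 26.8, -26.7, -0.1268, -0.0, 0.0],
[2.8, 30.0, -23.1, -0.1268, -0.0, 0.0],
[2.8, 32.7, -19.1, -0.1268, -0.0, 0.0],
```

Emit:
jog_arm --pt "2.8 -25.3 -28.1 -0.1268 0 0" --pt "2.8 -21.6 -31.1 -0.1268 0 0" --pt "2.8 -17.5 -33.6 -0.1268 0 0" --pt "2.8 -13.1 -35.5 -0.1268 0 0" --pt "2.8 -8.5 -36.9 -0.1268 0 0" --pt "2.8 -3.7 -37.7 -0.1268 0 0" --pt "2.8 1.0 -37.8 -0.1268 0 0" --pt "2.8 5.8 -37.4 -0.1268 0 0" --pt "2.8 10.5 -36.4 -0.1268 0 0" --pt "2.8 15 -34.7 -0.1268 0 0" --pt "2.8 19.3 -32.6 -0.1268 0 0" --pt "2.8 23.3 -29.9 -0.1268 0 0" --pt "2.8 26.8 -26.7 -0.1268 0 0" --pt "2.8 30 -23.1 -0.1268 0 0" --pt "2.8 32.7 -19.1 -0.1268 0 0" --pt "0 0 0 0 0 0" --gripper 55 --newtons 40

```text
clock: 2.85
position: [0.4693, -0.0838, 0.1991]
tool_rot: [0.051, 1.563, -0.815]
force: [0.4, -2.5, 0.2]
grip_width: 0.0669
```

Run:
```python
from h import *
s=observe(); print(s['clock'],s['position'],s['grip_width'],s['qpos'])
im=grab_frame('wrist'); cv2.imwrite("pics/w1.png",im[:,:,::-1])
for k in ['short_pot']:
    for a in nets.pinpoint('wrist',k)[:3]: print(a['p'],a['location'],onplane('wrist',[a['location']],0))
    for a in nets.silhouettes('wrist',k)[:3]: print(a['p'],a['rect'])
plan([.475-.0,-.111,.2],Rdown(np.radians(31)),vmax=40)
```

```text
2.85 [ 0.46925539 -0.08379673  0.19911093] 0.06688801086887979 [ 0.56388115  0.40558829 -0.65278531  2.00444594  0.33778655  0.83248091
  0.42520074]
0.84 [301.1, 248.4] [[ 0.4755293  -0.12931143  0.        ]]
0.64 [226.6, 197.0] [[ 0.38461797 -0.13491946  0.        ]]
0.95 [180.3, 169.9, 250.1, 231.1]
0.58 [273.1, 223.8, 332.5, 290.1]
2 rows; dist [ 0.0078 -0.0223  0.001 ] rot [0.152 0.008 0.002]
[-0.4, -4.1, 11.1, 0.0761, 0.0041, 0.0009],
[-0.5, -3.3, 11.4, 0.0761, 0.0041, 0.0009],
```

View pics/w1.png

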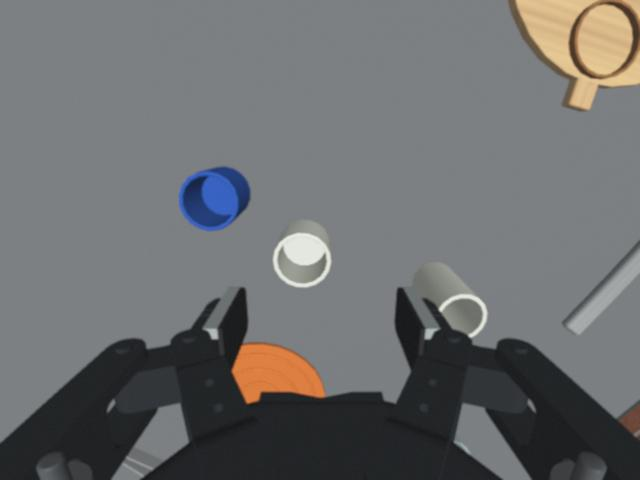

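Run:
```python
from h import *
s=observe(); print(s['clock'],s['position'],s['grip_width'],np.abs(s['qd']).max())
P=toolpose(s)
im=grab_frame('wrist'); cv2.imwrite("pics/w1.png",im[:,:,::-1])
m=((im.min(2)>225)).astype(np.uint8)
for k in ['short_pot']:
    for a in nets.pinpoint('wrist',k)[:3]: print(a['p'],a['location'],onplane('wrist',[a['location']],0,P))
print(onplane('wrist',[[302,260]],.052,P))
plan([.475,-.111,.2],Rdown(np.radians(31)),vmax=40)
```

```text
3.0 [ 0.46720715 -0.0886555   0.1989646 ] 0.06704568850513382 0.01753901372489721
0.72 [231.9, 194.9] [[ 0.38703519 -0.13076732  0.        ]]
0.58 [309.3, 244.3] [[ 0.47882045 -0.12155594  0.        ]]
[[ 0.47393104 -0.12293737  0.052     ]]
2 rows; dist [ 0.008  -0.0217  0.001 ] rot [0.151 0.008 0.002]
[-0.4, -3.8, 10.9, 0.0754, 0.0042, 0.001],
[-0.4, -3.0, 11.1, 0.0754, 0.0042, 0.001],
```

View pics/w1.png

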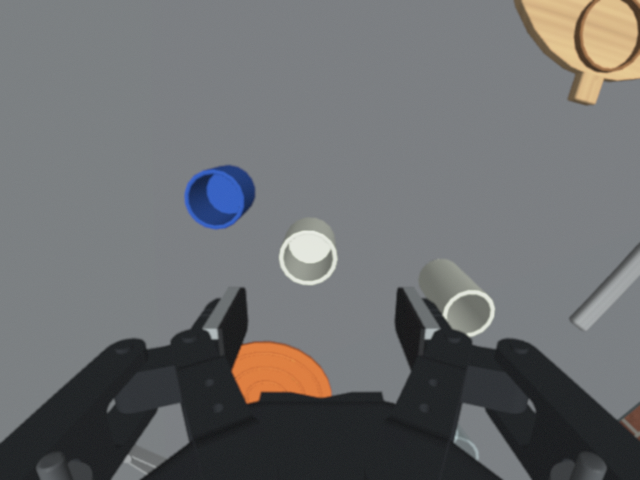

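Run:
```python
from h import *
print(proj('wrist',[toolpose()[1]]))
plan([.477,-.116,.14],Rdown(np.radians(31)),vmax=35)
```

```text
[[320.5943964  311.65253142]]
2 rows; dist [ 0.01   -0.0267 -0.059 ] rot [0.151 0.008 0.002]
[29.6, -4.6, 13.2, 0.0754, 0.0042, 0.001],
[29.6, -3.6, 13.6, 0.0754, 0.0042, 0.001],
```

Emit:
jog_arm --pt "29.6 -4.6 13.2 0.0754 0.0042 0" --pt "29.6 -3.6 13.6 0.0754 0.0042 0" --pt "0 0 0 0 0 0"

```text
clock: 3.4
position: [0.4769, -0.1203, 0.1397]
tool_rot: [-0.272, 1.567, -1.314]
force: [-0.5, 0.5, 0.8]
grip_width: 0.0672
```

Run:
```python
from h import *
s=observe(); print(s['clock'],s['position'],s['grip_width'],np.abs(s['qd']).max())
P=toolpose(s)
im=grab_frame('wrist'); cv2.imwrite("pics/w2.png",im[:,:,::-1])
```

```text
3.4 [ 0.47690878 -0.12030327  0.13971348] 0.06724345405338904 0.06223800673121408
```

View pics/w2.png

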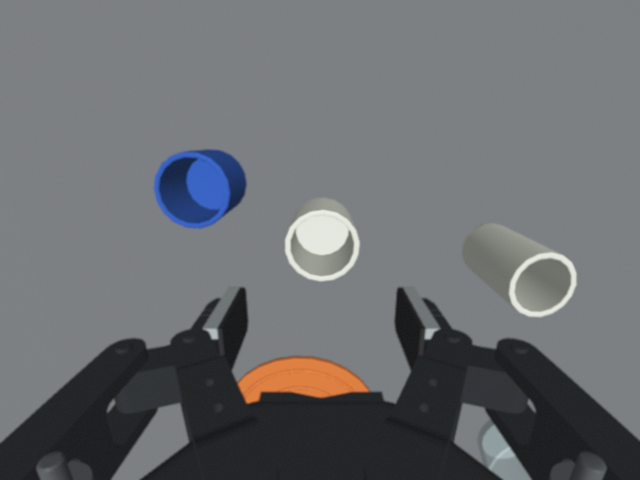

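```bash
cat >> h.py <<'E'
def rimfit(n,im,uv0,z,r,thr=(225,),pose=None,half=60,cr=None):
    # brute: find circle centre at height z whose projected rim ring is brightest vs. just outside
    g=im.min(2).astype(np.float32)
    c0=onplane(n,[uv0],z,pose)[0]; a=np.linspace(0,2*np.pi,72,endpoint=False)
    best=(-1e9,)
    for step,span in((.002,.014),(.0005,.002)):
        cc=c0 if best[0]<-1e8 else best[1]
        for dx in np.arange(-span,span+1e-6,step):
            for dy in np.arange(-span,span+1e-6,step):
                c=cc+[dx,dy,0]
                def samp(rr):
                    X=c+np.c_[rr*np.cos(a),rr*np.sin(a),0*a]; p=proj(n,X,pose).astype(np.float32)
                    return cv2.remap(g,p[:,0].reshape(1,-1),p[:,1].reshape(1,-1),cv2.INTER_LINEAR)[0]
                sc=(2*samp(r-.002)-samp(r+.003)-samp(r-.007)).mean()
                if sc>best[0]: best=(sc,c)
    return best[1],best[0]
E
python3 - <<'E'
from h import *
P=toolpose(); im=cv2.imread('pics/w2.png')[:,:,::-1]
print(P[1])
print(rimfit('wrist',im,[322,246],.052,.026,pose=P)); print(rimfit('wrist',im,[542,285],.078,.023,pose=P))
for n,u,v in(('top',(330,289),(310,243)),('side',(360,270),(305,253))):
    im=cv2.imread(f'pics/{n}0.png')[:,:,::-1]
    print(n,rimfit(n,im,u,.052,.026),rimfit(n,im,v,.078,.023))
plan([.477,-.119,.027],Rdown(np.radians(31)),vmax=35)
E
```

```text
[ 0.47736317 -0.11939508  0.14129203]
(array([ 0.47699195, -0.11763851,  0.052     ]), np.float32(157.4743))
(array([ 0.61054667, -0.06063099,  0.078     ]), np.float32(203.34148))Traceback (most recent call last):
  File "<stdin>", line 7, in <module>
  File "h.py", line 48, in rimfit
    sc=(2*samp(r-.002)-samp(r+.003)-samp(r-.007)).mean()
                                    ~~~~^^^^^^^^
  File "h.py", line 46, in samp
    X=c+np.c_[rr*np.cos(a),rr*np.sin(a),0*a]; p=proj(n,X,pose).astype(np.float32)
                                                ~~~~^^^^^^^^^^
  File "h.py", line 19, in proj
    c=camera_info(n); R,t=ext(n,c,pose)
ValueError: time passes only in moves, steps and waits
```

Run:
```python
from h import *
plan([.477,-.1165,.027],Rdown(np.radians(31)),vmax=40)
```

```text
3 rows; dist [-0.0004  0.0029 -0.1143] rot [-0.009  0.004 -0.   ]
const [38.1, 0.4, -1.1, -0.0029, 0.0014, -0.0]
[38.1, 0.4, -1.1, -0.0029, 0.0014, -0.0],
[38.1, 0.4, -1.0, -0.0029, 0.0014, -0.0],
[38.1, 0.4, -0.9, -0.0029, 0.0014, -0.0],
```

Emit:
jog_arm --pt "38 0.4 -1 -0.003 0.0014 0" --pt "38 0.4 -1 -0.003 0.0014 0" --pt "30 0.4 -1 -0.003 0.0014 0" --pt "8 0 0 0 0 0" --pt "0 0 0 0 0 0"

```text
clock: 3.95
position: [0.4803, -0.1172, 0.031]
tool_rot: [0.789, 1.561, -0.236]
force: [0.5, -1.0, 1.3]
grip_width: 0.067
```

Emit:
jog_arm --pt "0 0 0 0 0 0" --pt "0 0 0 0 0 0" --pt "0 0 0 0 0 0" --pt "0 0 0 0 0 0" --pt "0 0 0 0 0 0" --gripper 255 --newtons 35

```text
clock: 4.45
position: [0.4829, -0.1182, 0.0366]
tool_rot: [0.767, 1.554, -0.259]
force: [-0.7, -0.3, -0.1]
grip_width: 0.05
```

Run:
```python
from h import *
s=observe(); print(s['clock'],s['position'],s['grip_width'],s['force'])
im=grab_frame('wrist'); cv2.imwrite("pics/w3.png",im[:,:,::-1])
plan([.477,-.1165,.2],Rdown(np.radians(31)),vmax=40)
```

```text
4.45 [ 0.48285268 -0.11823937  0.0366435 ] 0.050008315851083285 [-0.69201013 -0.30473601 -0.12705132]
5 rows; dist [-0.0058  0.0018  0.1634] rot [ 0.004  0.012 -0.011]
const [-32.7, -0.4, -0.5, 0.0008, 0.0024, -0.0023]
[-32.7, -0.4, -0.5, 0.0008, 0.0024, -0.0023],
[-32.7, -0.5, -0.6, 0.0008, 0.0024, -0.0023],
[-32.7, -0.6, -0.7, 0.0008, 0.0024, -0.0023],
[-32.7, -0.7, -0.7, 0.0008, 0.0024, -0.0023],
[-32.7, -0.7, -0.8, 0.0008, 0.0024, -0.0023],
```

View pics/w3.png

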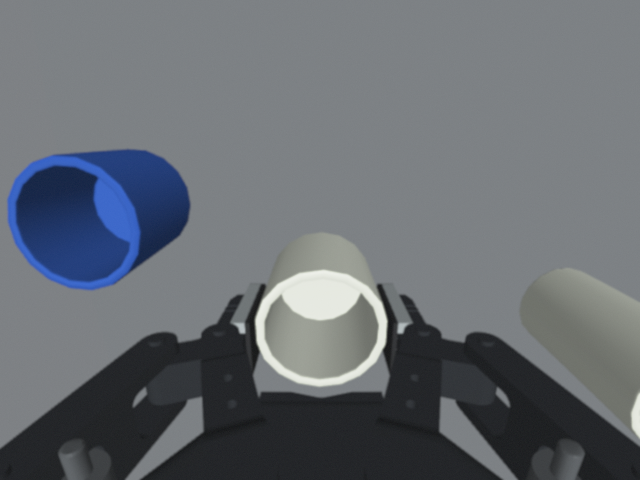

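Emit:
jog_arm --pt "-15 0 0 0 0.004 -0.004" --pt "-32 -0.5 -0.5 0 0.002 -0.002" --pt "-32 -0.5 -0.5 0 0.002 -0.002" --pt "-32 -0.5 -0.5 0 0.002 -0.002" --pt "0 0 0 0 0 0"

```text
clock: 5.0
position: [0.4789, -0.1167, 0.151]
tool_rot: [-2.437, 1.569, 2.822]
force: [-0.0, -0.6, -1.1]
grip_width: 0.0499
```

Run:
```python
from h import *
s=observe(); print(s['clock'],s['position'],s['grip_width'],s['force'])
im=grab_frame('wrist'); cv2.imwrite("pics/w4.png",im[:,:,::-1])
im=grab_frame('side'); cv2.imwrite("pics/s4.png",im[160:440,150:450,::-1].repeat(2,0).repeat(2,1))
plan([.530,.14,.2],Rdown(np.radians(31)),vmax=40)
```

```text
5.0 [ 0.47889336 -0.11670738  0.15099692] 0.04987726158965904 [-0.03882496 -0.59233939 -1.05781424]
7 rows; dist [0.0525 0.2568 0.0519] rot [ 0.005 -0.003  0.003]
const [-7.4, 25.4, -27.5, 0.0007, -0.0005, 0.0005]
[-7.4, 25.4, -27.5, 0.0007, -0.0005, 0.0005],
[-7.4, 25.4, -27.5, 0.0007, -0.0005, 0.0005],
[-7.4, 25.4, -27.5, 0.0007, -0.0005, 0.0005],
[-7.4, 25.4, -27.5, 0.0007, -0.0005, 0.0005],
[-7.4, 25.4, -27.5, 0.0007, -0.0005, 0.0005],
[-7.4, 25.3, -27.6, 0.0007, -0.0005, 0.0005],
[-7.4, 25.3, -27.6, 0.0007, -0.0005, 0.0005],
```

View pics/w4.png

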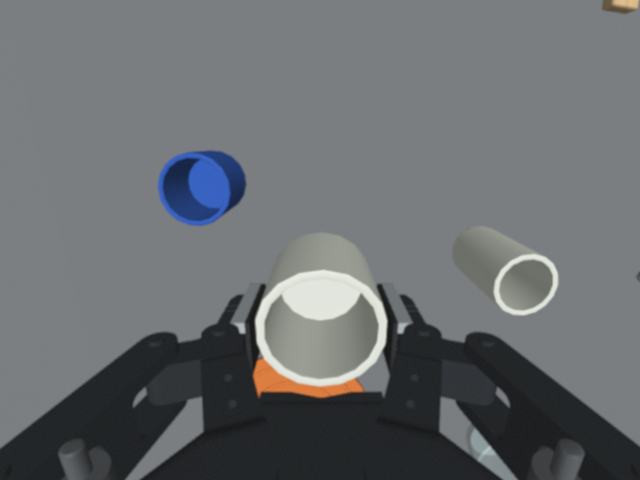

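View pics/s4.png

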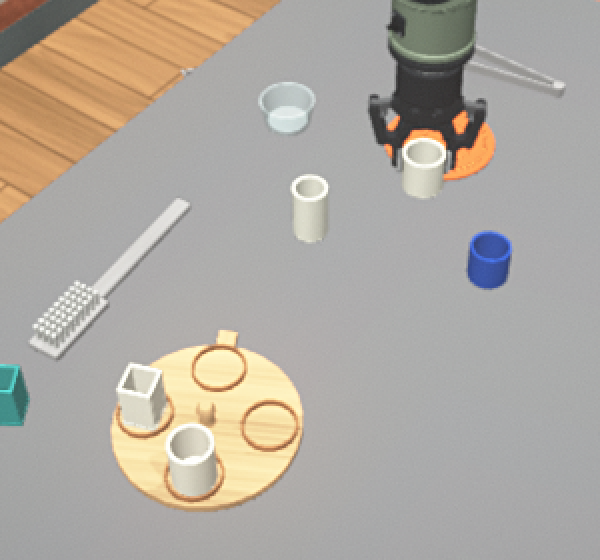

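Emit:
jog_arm --pt "-7.4 25.4 -27.5 0 0 0" --pt "-7.4 25.4 -27.5 0 0 0" --pt "-7.4 25.4 -27.5 0 0 0" --pt "-7.4 25.4 -27.5 0 0 0" --pt "-7.4 25.4 -27.5 0 0 0" --pt "-7.4 25.4 -27.5 0 0 0" --pt "-7.4 25.4 -27.5 0 0 0" --pt "0 0 0 0 0 0" --pt "0 0 0 0 0 0"

```text
clock: 6.0
position: [0.5274, 0.1487, 0.1896]
tool_rot: [-2.095, 1.55, -3.123]
force: [-0.4, -0.1, -0.4]
grip_width: 0.0502
```

Run:
```python
from h import *
s=observe(); print(s['clock'],s['position'],s['grip_width'],s['tool_rot'],abs(s['qd']).max())
P=toolpose(s)
im=grab_frame('wrist'); cv2.imwrite("pics/w5.png",im[:,:,::-1])
for a in nets.pinpoint('wrist','pocket1'): print(a['p'],a['location'],onplane('wrist',[a['location']],.024,P))
for a in nets.pinpoint('wrist','caddy_base'): print(a['p'],a['location'],onplane('wrist',[a['location']],0,P))
np.savez('p5.npz',R=P[0],p=P[1])
```

```text
6.0 [0.52736378 0.14867292 0.1895906 ] 0.05016989446969136 [-2.09532477  1.55035242 -3.12256171] 0.04020327221404123
0.92 [374.1, 193.5] [[0.55097276 0.19616256 0.024     ]]
0.62 [296.4, 108.1] [[0.45571208 0.22263079 0.024     ]]
0.83 [376.9, 115.9] [[0.51884652 0.25573702 0.        ]]
0.47 [292.4, 403.0] [[ 0.61060583 -0.06011043  0.        ]]
```

View pics/w5.png

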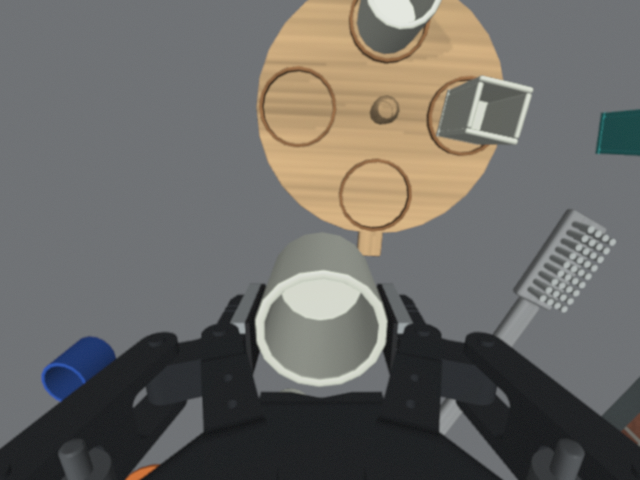

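```bash
cat >> h.py <<'E'
from scipy.optimize import minimize
def fitcaddy(n,im,x0,pose=None,ks=(0,1),c=None):
    """x=(cx,cy,th1) th1 direction of pocket1; rings dark at z .032 r .0305"""
    c=camera_info(n); R,t=ext(n,c,pose); rv=cv2.Rodrigues(R)[0]; Kc=K(c)
    g=cv2.GaussianBlur(im.astype(np.float32),(0,0),1.0)
    g=g[:,:,0]*.5+g[:,:,1]*.5
    a=np.linspace(0,2*np.pi,120,endpoint=False)
    def s(X):
        p=cv2.projectPoints(X,rv,t,Kc,c['distortion'])[0][:,0].astype(np.float32)
        return cv2.remap(g,p[:,:1],p[:,1:],cv2.INTER_LINEAR)[:,0]
    def cost(x):
        v=0
        for k in ks:
            th=x[2]-k*np.pi/2; q=np.array([x[0]+.07*np.cos(th),x[1]+.07*np.sin(th)])
            def ring(r,z=.032): return s(np.c_[q[0]+r*np.cos(a),q[1]+r*np.sin(a),a*0+z]).mean()
            v+=2*ring(.0305)-ring(.0255)-ring(.0355)
        return v
    best=None
    for dx in np.arange(-.012,.0121,.003):
        for dy in np.arange(-.012,.0121,.003):
            for dt in (-.1,-.05,0,.05,.1):
                x=np.array(x0)+[dx,dy,dt]; v=cost(x)
                if best is None or v<best[0]: best=(v,x)
    r=minimize(cost,best[1],method='Nelder-Mead',options=dict(initial_simplex=best[1]+np.array([[0,0,0],[.002,0,0],[0,.002,0],[0,0,.03]]),xatol=1e-5,fatol=1e-3))
    x=r.x; P=[np.round([x[0]+.07*np.cos(x[2]-k*np.pi/2),x[1]+.07*np.sin(x[2]-k*np.pi/2)],4) for k in range(4)]
    return np.round(x,4),round(r.fun,1),P
E
python3 - <<'E'
from h import *
d=np.load('p5.npz'); P=(d['R'],d['p'])
x0=(.519,.2555,np.radians(-60))
for n,f in(('wrist','w5'),('top','top0'),('side','side0')):
    im=cv2.imread(f'pics/{f}.png')[:,:,::-1]
    print(n,fitcaddy(n,im,x0,P if n=='wrist' else None))
E
```

```text
wrist (array([ 0.5178,  0.2567, -1.0729]), np.float64(-167.1), [array([0.5512, 0.1952]), array([0.4563, 0.2233]), array([0.4844, 0.3182]), array([0.5793, 0.2902])])
top (array([ 0.5165,  0.2547, -1.0706]), np.float64(-40.8), [array([0.55  , 0.1932]), array([0.4551, 0.2211]), array([0.4829, 0.3161]), array([0.5779, 0.2882])])
side (array([ 0.5155,  0.2603, -1.0755]), np.float64(-147.4), [array([0.5488, 0.1987]), array([0.4539, 0.227 ]), array([0.4823, 0.3219]), array([0.5771, 0.2936])])
```

Run:
```python
from h import *
plan([.551,.195,.115],Rdown(.498),vmax=25)
```

```text
4 rows; dist [ 0.0234  0.0475 -0.0752] rot [ 0.044 -0.01   0.017]
[18.7, 11.5, -7.0, 0.0109, -0.0024, 0.0043],
[18.7, 11.3, -7.1, 0.0109, -0.0024, 0.0043],
[18.7, 11.1, -7.3, 0.0109, -0.0024, 0.0043],
[18.8, 11.0, -7.5, 0.0109, -0.0024, 0.0043],
```

Emit:
jog_arm --pt "18.7 11.5 -7.0 0.011 -0.0024 0.0043" --pt "18.7 11.3 -7.1 0.011 -0.0024 0.0043" --pt "18.7 11.1 -7.3 0.011 -0.0024 0.0043" --pt "18.7 11 -7.5 0.011 -0.0024 0.0043" --pt "0 0 0 0 0 0" --pt "0 0 0 0 0 0"

```text
clock: 6.75
position: [0.5526, 0.1883, 0.1113]
tool_rot: [-0.56, 1.567, -1.644]
force: [0.3, 0.8, -0.7]
grip_width: 0.0502
```

Run:
```python
from h import *
s=observe(); print(s['clock'],s['position'],s['grip_width'],s['tool_rot'],abs(s['qd']).max())
P=toolpose(s)
im=grab_frame('wrist'); cv2.imwrite("pics/w6.png",im[:,:,::-1])
print(fitcaddy('wrist',im,(.5178,.2567,-1.073),P,ks=(1,)))
im2=im[:,:,::-1].copy()
for k in range(2):
    x=(.5178,.2567,-1.073); th=x[2]-k*np.pi/2;a=np.linspace(0,2*np.pi,90)
    q=np.c_[x[0]+.07*np.cos(th)+.0305*np.cos(a),x[1]+.07*np.sin(th)+.0305*np.sin(a),a*0+.032]
    for u in proj('wrist',q,P): cv2.circle(im2,(int(round(u[0])),int(round(u[1]))),1,(0,255,0),-1)
cv2.imwrite('pics/w6o.png',im2)
plan([.551,.195,.115],Rdown(.498),vmax=25)
```

```text
6.75 [0.55261103 0.1882651  0.11134611] 0.050211006034600575 [-0.55978802  1.5667382  -1.64397793] 0.015833176769854344
(array([ 0.5228,  0.2516, -1.1685]), np.float64(-97.3), [array([0.5502, 0.1872]), array([0.4584, 0.2242]), array([0.4954, 0.316 ]), array([0.5872, 0.279 ])])
1 rows; dist [-0.0016  0.0068  0.0035] rot [-0.012  0.003  0.002]
const [-3.6, 1.8, -6.8, -0.0116, 0.0035, 0.002]
[-3.6, 1.8, -6.8, -0.0116, 0.0035, 0.002],
```

View pics/w6o.png

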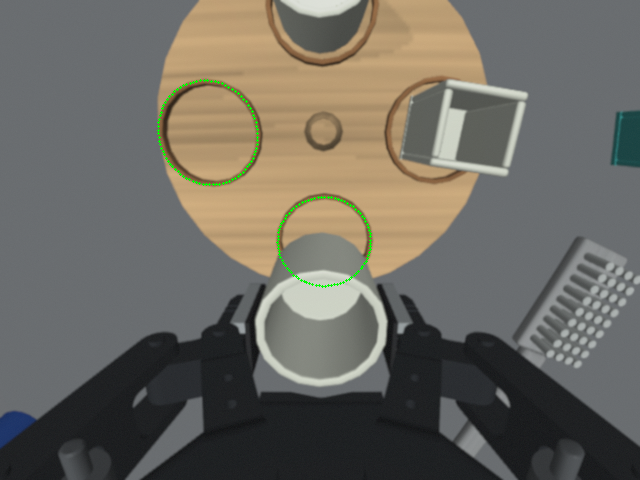

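Emit:
jog_arm --pt "6 1.8 -7 -0.011 0.0035 0.002" --pt "12 0 0 0 0 0" --pt "8 0 0 0 0 0" --pt "0 0 0 0 0 0"

```text
clock: 7.2
position: [0.5515, 0.1937, 0.0853]
tool_rot: [1.237, 1.569, 0.163]
force: [-0.5, 0.2, -0.7]
grip_width: 0.0501
```

Run:
```python
from h import *
s=observe(); print(s['clock'],s['position'],s['tool_rot'],abs(s['qd']).max())
P=toolpose(s)
im=grab_frame('wrist')
im2=im[:,:,::-1].copy()
for k in range(2):
    x=(.5178,.2567,-1.073); th=x[2]-k*np.pi/2;a=np.linspace(0,2*np.pi,90)
    q=np.c_[x[0]+.07*np.cos(th)+.0305*np.cos(a),x[1]+.07*np.sin(th)+.0305*np.sin(a),a*0+.032]
    for u in proj('wrist',q,P): cv2.circle(im2,(int(round(u[0])),int(round(u[1]))),1,(0,255,0),-1)
cv2.imwrite('pics/w7o.png',im2)
im=grab_frame('side'); cv2.imwrite("pics/s7.png",cv2.resize(im[290:430,180:330,::-1],None,fx=4,fy=4))
plan([.5515,.195,.07],Rdown(.498),vmax=25)
```

```text
7.2 [0.55149067 0.19369371 0.0852511 ] [1.23704645 1.56850581 0.16262462] 0.008000223003637253
1 rows; dist [-0.0004  0.0011 -0.0161] rot [-0.002  0.001 -0.003]
const [16.1, 0.2, -1.2, -0.0017, 0.0009, -0.003]
[16.1, 0.2, -1.2, -0.0017, 0.0009, -0.003],
```

View pics/w7o.png

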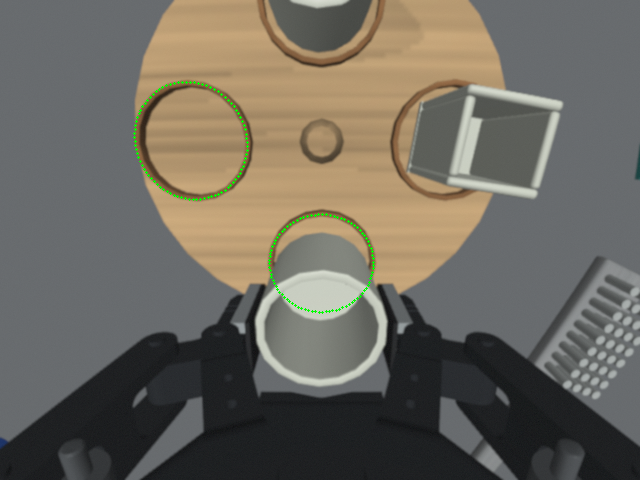

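View pics/s7.png

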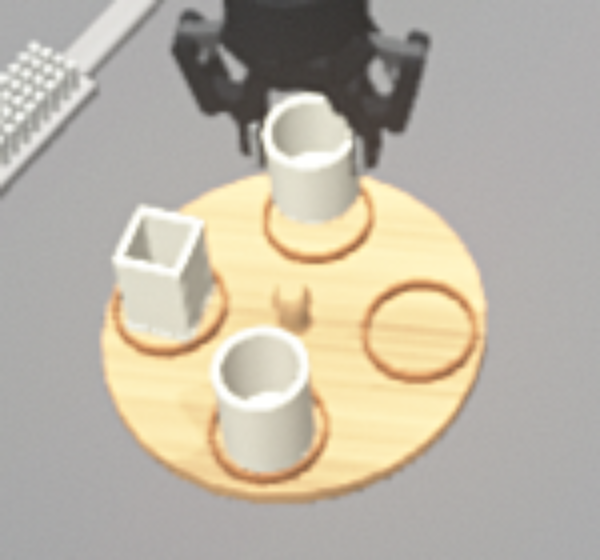

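Emit:
jog_arm --pt "10 0 -2.5 -0.002 0.001 -0.003" --pt "8 0 -0.5 0 0 0" --pt "0 0 0 0 0 0"

```text
clock: 7.6
position: [0.5507, 0.1968, 0.0671]
tool_rot: [1.616, 1.57, 0.543]
force: [-0.8, 0.3, 0.1]
grip_width: 0.0503
```

Run:
```python
from h import *
s=observe(); print(s['clock'],s['position'],s['force'],abs(s['qd']).max())
im=grab_frame('side'); cv2.imwrite("pics/s8.png",cv2.resize(im[290:430,180:330,::-1],None,fx=4,fy=4))
plan([.551,.1965,.063],Rdown(.498),vmax=25)
```

```text
7.6 [0.55066498 0.19677594 0.06708154] [-0.79148643  0.25383693  0.13954802] 0.005951227773319169
1 rows; dist [ 0.0002 -0.0004 -0.0045] rot [ 0.    -0.    -0.001]
const [4.5, 0.0, 0.4, 0.0004, -0.0, -0.0008]
[4.5, 0.0, 0.4, 0.0004, -0.0, -0.0008],
```

View pics/s8.png

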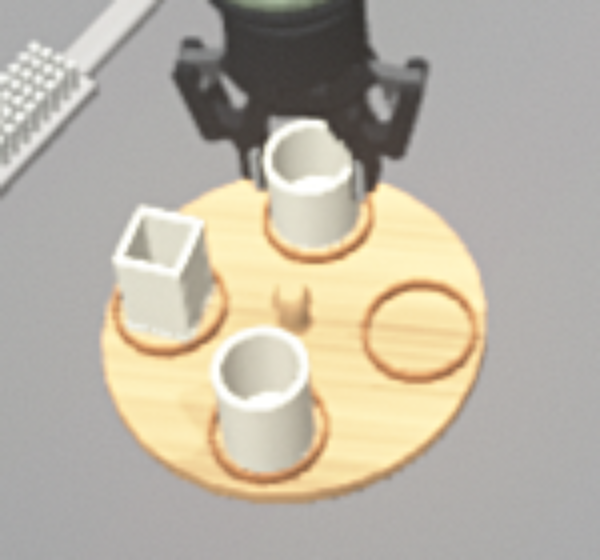

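Nearly down, centred. Lower gently until it touches.

Emit:
jog_arm --pt "3 0 0 0 0 0" --pt "2 0 0 0 0 0" --pt "0 0 0 0 0 0"

```text
clock: 7.95
position: [0.551, 0.197, 0.0623]
tool_rot: [1.545, 1.57, 0.472]
force: [-0.1, -0.9, -0.9]
grip_width: 0.0501
```

Emit:
jog_arm --pt "2 0 0 0 0 0" --pt "0 0 0 0 0 0"

```text
clock: 8.15
position: [0.5511, 0.197, 0.0603]
tool_rot: [1.501, 1.569, 0.428]
force: [0.8, 1.2, -0.6]
grip_width: 0.0501
```

Emit:
jog_arm --pt "2 0 0 0 0 0" --pt "0 0 0 0 0 0"

```text
clock: 8.35
position: [0.5512, 0.1968, 0.0583]
tool_rot: [1.38, 1.569, 0.307]
force: [0.1, -0.8, -1.7]
grip_width: 0.0501
```

Emit:
jog_arm --pt "2 0 0 0 0 0" --pt "0 0 0 0 0 0"

```text
clock: 8.55
position: [0.5518, 0.1971, 0.057]
tool_rot: [1.354, 1.568, 0.281]
force: [0.2, -0.8, -1.3]
grip_width: 0.0502
```

Run:
```python
from h import *
s=observe(); print(s['clock'],s['position'],s['force'],abs(s['qd']).max())
im=grab_frame('side'); cv2.imwrite("pics/s9.png",cv2.resize(im[290:430,180:330,::-1],None,fx=4,fy=4))
im=grab_frame('wrist'); cv2.imwrite("pics/w9.png",im[:,:,::-1])
```

```text
8.55 [0.5517872  0.19711325 0.05704019] [ 0.16158871 -0.81793882 -1.300419  ] 0.0025748464703365054
```

View pics/s9.png

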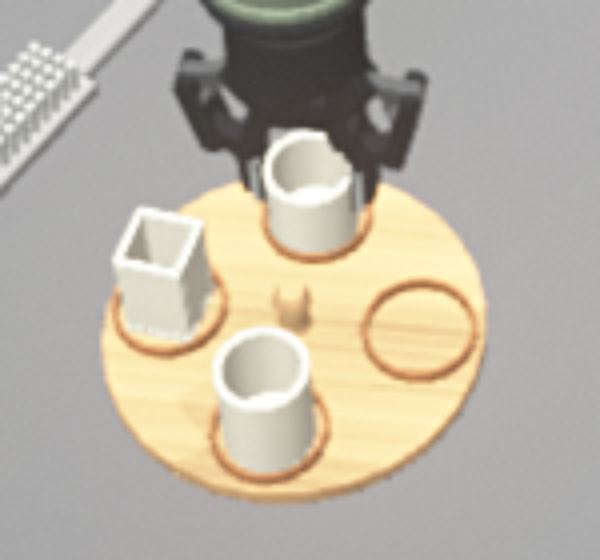

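View pics/w9.png

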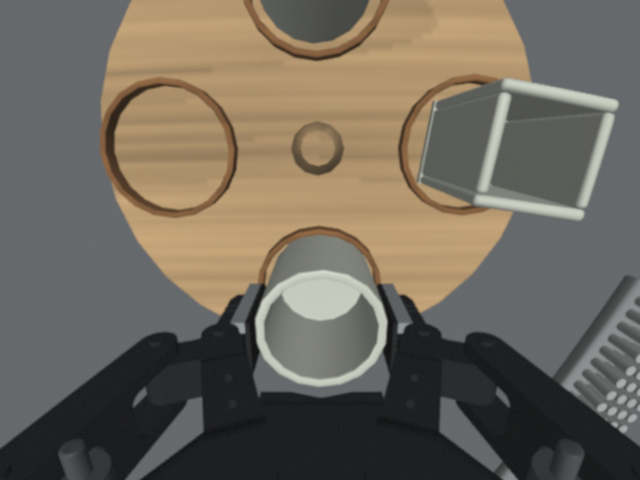

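Emit:
jog_arm --pt "2 0 0 0 0 0" --pt "0 0 0 0 0 0"

```text
clock: 8.85
position: [0.553, 0.1979, 0.0572]
tool_rot: [1.328, 1.564, 0.256]
force: [-1.3, -2.4, -3.0]
grip_width: 0.05
```

Emit:
jog_arm --pt "2 0 0 0 0 0" --pt "0 0 0 0 0 0"

```text
clock: 9.05
position: [0.5539, 0.1984, 0.057]
tool_rot: [1.295, 1.562, 0.223]
force: [-0.4, -0.6, -1.4]
grip_width: 0.0503
```

Emit:
jog_arm --pt "0 0 0 0 0 0" --pt "0 0 0 0 0 0" --pt "0 0 0 0 0 0" --pt "0 0 0 0 0 0" --gripper 65

```text
clock: 9.45
position: [0.5535, 0.1985, 0.0563]
tool_rot: [1.346, 1.562, 0.275]
force: [-0.8, 0.0, 0.3]
grip_width: 0.0637
```

Run:
```python
from h import *
s=observe(); print(s['clock'],s['position'],s['force'],s['grip_width'])
im=grab_frame('side'); cv2.imwrite("pics/s10.png",cv2.resize(im[290:430,180:330,::-1],None,fx=4,fy=4))
im=grab_frame('wrist'); cv2.imwrite("pics/w10.png",im[:,:,::-1])
```

```text
9.45 [0.55346929 0.19849949 0.05625879] [-0.75646437  0.00145399  0.30638919] 0.0637428345357519
```

View pics/s10.png

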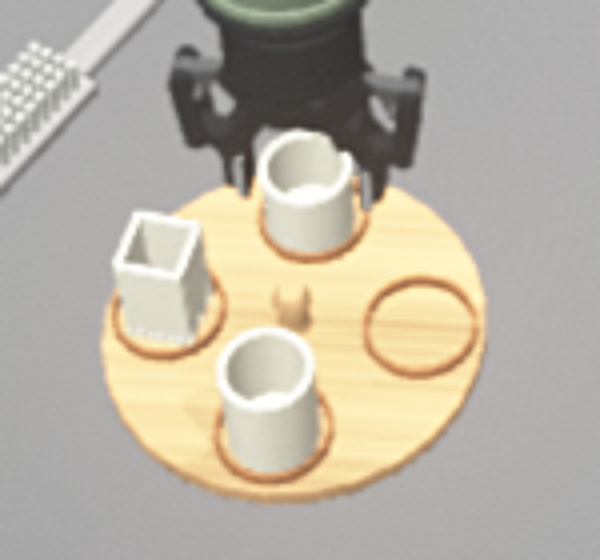

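View pics/w10.png

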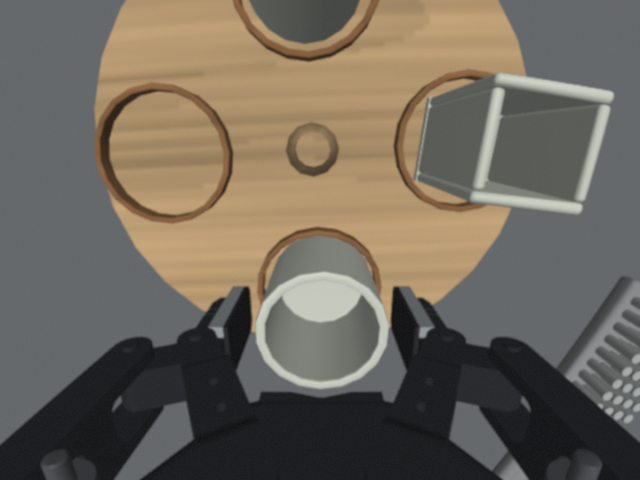

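Emit:
jog_arm --pt "-12 0 0 0 0 0" --pt "-30 0 0 0 0 0" --pt "-40 0 0 0 0 0" --pt "-40 0 0 0 0 0" --pt "0 0 0 0 0 0" --pt "0 0 0 0 0 0"

```text
clock: 10.15
position: [0.5517, 0.1986, 0.1863]
tool_rot: [1.425, 1.563, 0.354]
force: [0.5, 0.3, -0.4]
grip_width: 0.0636
```

Run:
```python
from h import *
s=observe(); print(s['clock'],s['position'],s['force'],s['grip_width'])
P=toolpose(s)
im=grab_frame('wrist'); cv2.imwrite("pics/w11.png",im[:,:,::-1])
print(fitcaddy('wrist',im,(.517,.2567,-1.073),P,ks=(0,1)), fitcaddy('wrist',im,(.517,.2567,-1.073),P,ks=(1,)))
im=grab_frame('side'); cv2.imwrite("pics/s11.png",cv2.resize(im[290:430,180:330,::-1],None,fx=4,fy=4)); cv2.imwrite("pics/s11f.png",im[:,:,::-1])
print(fitcaddy('side',im,(.5155,.2603,-1.073),ks=(0,1)),fitcaddy('side',im,(.5155,.2603,-1.073),ks=(1,)))
plan([.607,-.062,.19],Rdown(.2),vmax=40)
```

```text
10.15 [0.55166628 0.19860466 0.18631023] [ 0.48606437  0.31595027 -0.35834305] 0.06356739458722768
(array([ 0.5199,  0.2569, -1.0512]), np.float64(-134.4), [array([0.5546, 0.1962]), array([0.4591, 0.2222]), array([0.4851, 0.3177]), array([0.5806, 0.2917])]) (array([ 0.5167,  0.2626, -0.9527]), np.float64(-93.1), [array([0.5573, 0.2055]), array([0.4597, 0.222 ]), array([0.4762, 0.3196]), array([0.5738, 0.3031])])
(array([ 0.5156,  0.26  , -1.0398]), np.float64(-101.2), [array([0.5511, 0.1996]), array([0.4553, 0.2246]), array([0.4802, 0.3204]), array([0.576 , 0.2955])]) (array([ 0.5185,  0.2549, -1.1229]), np.float64(-68.1), [array([0.5488, 0.1918]), array([0.4554, 0.2246]), array([0.4882, 0.318 ]), array([0.5816, 0.2852])])
7 rows; dist [ 0.0554 -0.2607  0.0045] rot [ 0.3   -0.    -0.007]
[-0.7, -10.9, 36.5, 0.0429, -0.0, -0.001],
[-0.7, -9.4, 36.9, 0.0429, -0.0, -0.001],
[-0.7, -7.8, 37.3, 0.0429, -0.0, -0.001],
[-0.7, -6.2, 37.6, 0.0429, -0.0, -0.001],
[-0.6, -4.5, 37.8, 0.0429, -0.0, -0.001],
[-0.6, -2.9, 38.0, 0.0429, -0.0, -0.001],
[-0.6, -1.3, 38.1, 0.0429, -0.0, -0.001],
```

View pics/s11.png

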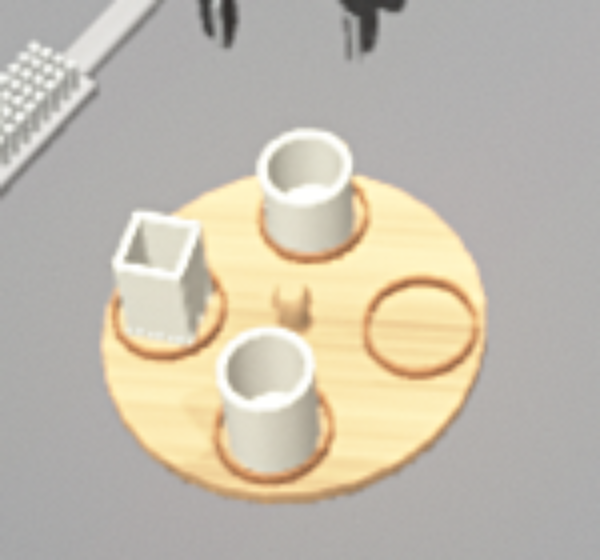

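View pics/w11.png

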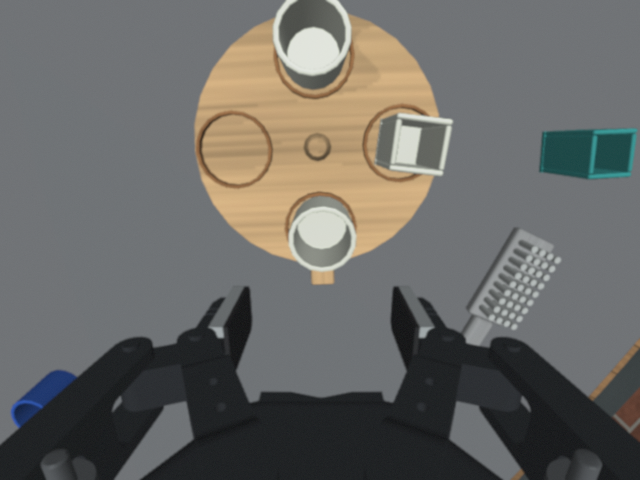

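Run:
```python
from h import *
plan([.6105,-.0605,.17],Rdown(.5),vmax=40)
```

```text
7 rows; dist [ 0.0589 -0.2592 -0.0155] rot [ 0.     0.001 -0.007]
const [2.2, -10.4, 36.5, 0.0001, 0.0001, -0.001]
[2.2, -10.4, 36.5, 0.0001, 0.0001, -0.001],
[2.2, -10.4, 36.5, 0.0001, 0.0001, -0.001],
[2.2, -10.4, 36.5, 0.0001, 0.0001, -0.001],
[2.2, -10.4, 36.5, 0.0001, 0.0001, -0.001],
[2.2, -10.4, 36.5, 0.0001, 0.0001, -0.001],
[2.2, -10.4, 36.5, 0.0001, 0.0001, -0.001],
[2.2, -10.4, 36.5, 0.0001, 0.0001, -0.001],
```

Emit:
jog_arm --pt "2.2 -10.4 36.5 0 0 -0.001" --pt "2.2 -10.4 36.5 0 0 -0.001" --pt "2.2 -10.4 36.5 0 0 -0.001" --pt "2.2 -10.4 36.5 0 0 -0.001" --pt "2.2 -10.4 36.5 0 0 -0.001" --pt "2.2 -10.4 36.5 0 0 -0.001" --pt "2.2 -10.4 36.5 0 0 -0.001" --pt "0 0 0 0 0 0" --pt "0 0 0 0 0 0"

```text
clock: 11.15
position: [0.6086, -0.0687, 0.1609]
tool_rot: [-2.155, 1.558, 3.062]
force: [0.7, 1.7, 0.3]
grip_width: 0.0635
```

Run:
```python
from h import *
s=observe(); print(s['clock'],s['position'],s['grip_width'],abs(s['qd']).max())
P=toolpose(s)
im=grab_frame('wrist'); cv2.imwrite("pics/w12.png",im[:,:,::-1])
uv=proj('wrist',[[.6105,-.0605,.078]],P)[0]; print(uv)
print(rimfit('wrist',im,uv,.078,.023,pose=P))
plan([.6105,-.0605,.05],Rdown(.5),vmax=40)
```

```text
11.15 [ 0.60863781 -0.06874951  0.16085476] 0.06350340340625896 0.03317410610195446
[330.3028336  243.34443909]
(array([ 0.6095, -0.0615,  0.078 ]), np.float32(165.60234))
3 rows; dist [ 0.002   0.0087 -0.1108] rot [ 0.005 -0.007  0.011]
const [36.9, 2.4, -2.0, 0.0016, -0.0022, 0.0038]
[36.9, 2.4, -2.0, 0.0016, -0.0022, 0.0038],
[36.9, 2.2, -2.1, 0.0016, -0.0022, 0.0038],
[36.9, 2.1, -2.1, 0.0016, -0.0022, 0.0038],
```

View pics/w12.png

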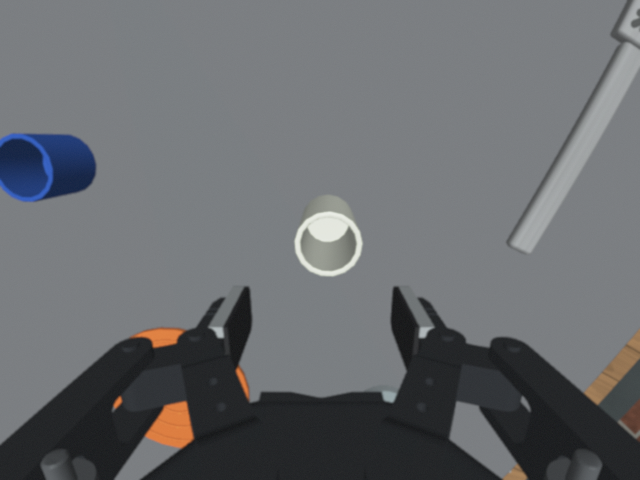

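Emit:
jog_arm --pt "20 2.5 -5 0.0016 -0.002 0.004" --pt "30 2 -2 0.0016 -0.002 0.004" --pt "30 2 0 0.0016 -0.002 0.004" --pt "24 0 0 0 0 0" --pt "0 0 0 0 0 0" --pt "0 0 0 0 0 0"

```text
clock: 11.8
position: [0.6097, -0.0521, 0.0538]
tool_rot: [2.496, 1.568, 1.433]
force: [0.6, -0.4, 0.9]
grip_width: 0.0641
```

Run:
```python
from h import *
s=observe(); print(s['clock'],s['position'],s['grip_width'],abs(s['qd']).max())
P=toolpose(s)
im=grab_frame('wrist'); cv2.imwrite("pics/w13.png",im[:,:,::-1])
plan([.6100,-.0610,.052],Rdown(.5),vmax=40)
```

```text
11.8 [ 0.60966285 -0.05208239  0.05379898] 0.06405198182821184 0.016970925076657827
1 rows; dist [ 0.0004 -0.0089 -0.0019] rot [ 0.008 -0.003 -0.002]
const [1.9, -4.0, 8.0, 0.0081, -0.0025, -0.002]
[1.9, -4.0, 8.0, 0.0081, -0.0025, -0.002],
```

View pics/w13.png

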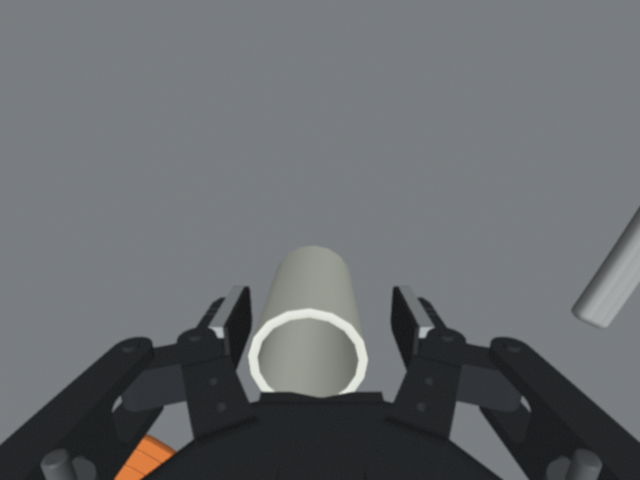

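Emit:
jog_arm --pt "2 -4 8 0.008 -0.0025 -0.002" --pt "0 0 0 0 0 0"

```text
clock: 12.05
position: [0.611, -0.0615, 0.054]
tool_rot: [0.792, 1.568, -0.279]
force: [0.4, 0.8, 0.3]
grip_width: 0.0638
```

Emit:
jog_arm --pt "0 0 0 0 0 0" --pt "0 0 0 0 0 0" --pt "0 0 0 0 0 0" --pt "0 0 0 0 0 0" --gripper 255

```text
clock: 12.45
position: [0.6118, -0.0623, 0.0558]
tool_rot: [0.857, 1.566, -0.215]
force: [0.4, -0.4, -2.0]
grip_width: 0.0452
```

Run:
```python
from h import *
s=observe(); print(s['clock'],s['position'],s['grip_width'],s['tool_rot'],abs(s['qd']).max())
P=toolpose(s)
im=grab_frame('wrist'); cv2.imwrite("pics/w14.png",im[:,:,::-1])
```

```text
12.45 [ 0.61178273 -0.0622754   0.05578012] 0.04522045441854005 [ 0.85692812  1.56580534 -0.21533616] 0.003430683700668344
```

View pics/w14.png

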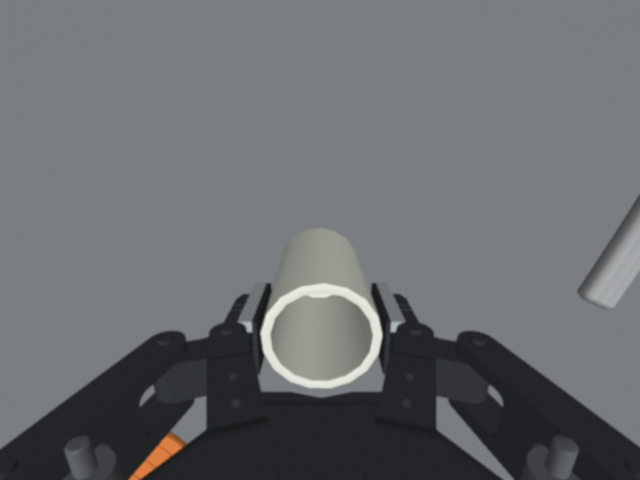

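Emit:
jog_arm --pt "-15 0 0 0 0 0" --pt "-35 0 0 0 0 0" --pt "-40 0 0 0 0 0" --pt "-40 0 0 0 0 0" --pt "0 0 0 0 0 0"

```text
clock: 13.0
position: [0.6104, -0.0609, 0.1935]
tool_rot: [1.127, 1.568, 0.056]
force: [0.5, 0.1, -2.3]
grip_width: 0.0453
```

Run:
```python
from h import *
plan([.482,.165,.2],Rdown(.526),vmax=40)
print(observe()['grip_width'])
```

```text
7 rows; dist [-0.1284  0.2259  0.0065] rot [-0.026  0.001 -0.003]
[-1.0, -0.6, -37.1, -0.0036, 0.0002, -0.0004],
[-1.0, -0.5, -37.1, -0.0036, 0.0002, -0.0004],
[-1.0, -0.3, -37.1, -0.0036, 0.0002, -0.0004],
[-1.0, -0.2, -37.1, -0.0036, 0.0002, -0.0004],
[-1.0, -0.1, -37.1, -0.0036, 0.0002, -0.0004],
[-0.9, 0.1, -37.1, -0.0036, 0.0002, -0.0004],
[-0.9, 0.2, -37.1, -0.0036, 0.0002, -0.0004],
0.04527367966607107
```

Emit:
jog_arm --pt "-1 -0.5 -37 -0.0036 0 0" --pt "-1 -0.5 -37 -0.0036 0 0" --pt "-1 -0.3 -37 -0.0036 0 0" --pt "-1 -0.2 -37 -0.0036 0 0" --pt "-1 -0.1 -37 -0.0036 0 0" --pt "-1 0 -37 -0.0036 0 0" --pt "-1 0.2 -37 -0.0036 0 0" --pt "0 0 0 0 0 0" --pt "0 0 0 0 0 0" --pt "0 0 0 0 0 0"

```text
clock: 14.0
position: [0.477, 0.1718, 0.206]
tool_rot: [0.966, 1.561, -0.078]
force: [0.7, -0.6, -1.7]
grip_width: 0.0456
```

Run:
```python
from h import *
s=observe(); print(s['clock'],s['position'],s['grip_width'],s['tool_rot'],abs(s['qd']).max())
P=toolpose(s)
im=grab_frame('wrist'); cv2.imwrite("pics/w15.png",im[:,:,::-1])
print(fitcaddy('wrist',im,(.517,.2567,-1.05),P,ks=(0,1)), fitcaddy('wrist',im,(.517,.2567,-1.05),P,ks=(1,)))
np.savez('p15.npz',R=P[0],p=P[1])
```

```text
14.0 [0.47703213 0.17178391 0.20599927] 0.045612689616616464 [ 0.96571312  1.56087236 -0.07835452] 0.008798600450453622
(array([ 0.5173,  0.2568, -1.0383]), np.float64(-119.1), [array([0.5528, 0.1965]), array([0.457 , 0.2213]), array([0.4818, 0.3171]), array([0.5776, 0.2924])]) (array([ 0.5197,  0.2537, -1.0874]), np.float64(-75.9), [array([0.5522, 0.1917]), array([0.4577, 0.2212]), array([0.4872, 0.3157]), array([0.5817, 0.2863])])
```

View pics/w15.png

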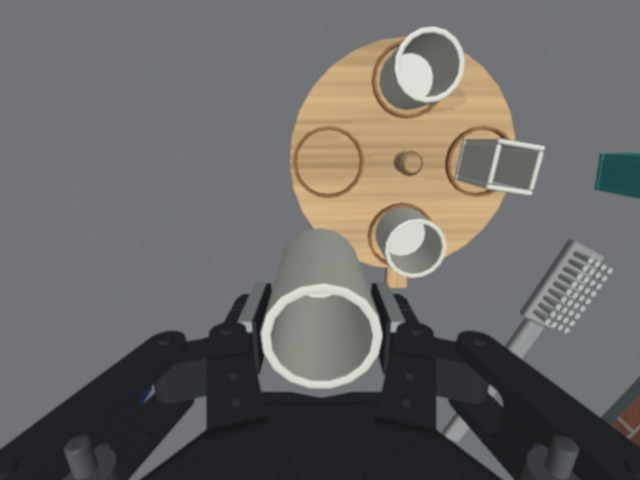

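Run:
```python
from h import *
plan([.457,.2215,.125],Rdown(.526),vmax=28)
```

```text
4 rows; dist [-0.0202  0.0501 -0.0809] rot [ 0.     0.006 -0.008]
const [20.2, 1.7, -13.5, 0.0, 0.0014, -0.002]
[20.2, 1.7, -13.5, 0.0, 0.0014, -0.002],
[20.2, 1.8, -13.4, 0.0, 0.0014, -0.002],
[20.2, 1.8, -13.4, 0.0, 0.0014, -0.002],
[20.2, 1.9, -13.4, 0.0, 0.0014, -0.002],
```

Emit:
jog_arm --pt "20 1.8 -13.4 0 0.0014 -0.002" --pt "20 1.8 -13.4 0 0.0014 -0.002" --pt "20 1.8 -13.4 0 0.0014 -0.002" --pt "20 1.8 -13.4 0 0.0014 -0.002" --pt "0 0 0 0 0 0" --pt "0 0 0 0 0 0"

```text
clock: 14.65
position: [0.4605, 0.2173, 0.1234]
tool_rot: [0.167, 1.569, -0.888]
force: [-1.0, 0.6, -1.5]
grip_width: 0.0451
```

Run:
```python
from h import *
s=observe(); print(s['clock'],s['position'],s['grip_width'],s['tool_rot'],abs(s['qd']).max())
P=toolpose(s)
im=grab_frame('wrist')
im2=im[:,:,::-1].copy()
for k in range(2):
    x=(.5177,.2568,-1.038); th=x[2]-k*np.pi/2;a=np.linspace(0,2*np.pi,90)
    q=np.c_[x[0]+.07*np.cos(th)+.0305*np.cos(a),x[1]+.07*np.sin(th)+.0305*np.sin(a),a*0+.032]
    for u in proj('wrist',q,P): cv2.circle(im2,(int(round(u[0])),int(round(u[1]))),1,(0,255,0),-1)
cv2.imwrite('pics/w16.png',im2)
plan([.457,.2215,.095],Rdown(.526),vmax=28)
```

```text
14.65 [0.46048788 0.2172785  0.12338171] 0.04508750255221178 [ 0.16731062  1.56893715 -0.88787868] 0.01727935919186652
2 rows; dist [-0.0035  0.0044 -0.0285] rot [-0.011  0.002 -0.   ]
const [14.2, -0.5, -2.8, -0.0054, 0.0009, -0.0002]
[14.2, -0.5, -2.8, -0.0054, 0.0009, -0.0002],
[14.2, -0.4, -2.8, -0.0054, 0.0009, -0.0002],
```

View pics/w16.png

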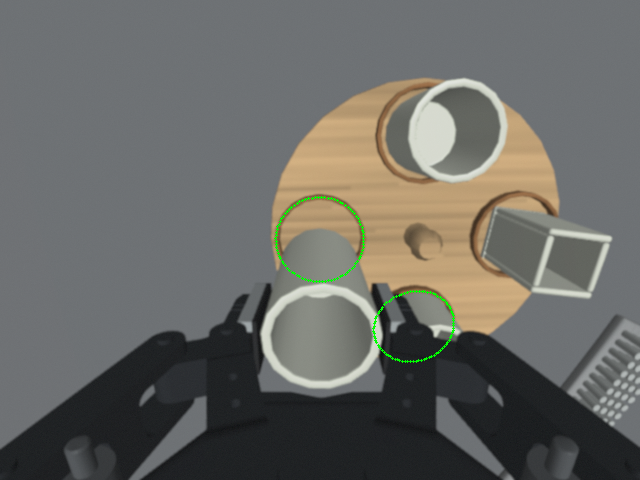

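Emit:
jog_arm --pt "14 -0.5 -2.8 -0.0054 0.001 0" --pt "14 -0.5 -2.8 -0.0054 0.001 0" --pt "0 0 0 0 0 0"

```text
clock: 15.0
position: [0.4584, 0.2201, 0.0948]
tool_rot: [1.332, 1.568, 0.285]
force: [0.2, 0.3, -0.9]
grip_width: 0.0455
```

Run:
```python
from h import *
s=observe(); print(s['clock'],s['position'],s['grip_width'],abs(s['qd']).max())
im=grab_frame('side'); cv2.imwrite("pics/s17.png",cv2.resize(im[290:430,180:330,::-1],None,fx=4,fy=4))
plan([.457,.2218,.083],Rdown(.526),vmax=28)
```

```text
15.0 [0.45842328 0.22011983 0.09476682] 0.04545900204243156 0.020505655071108065
1 rows; dist [-0.0017  0.0016 -0.0124] rot [-0.002  0.001 -0.004]
const [12.4, -0.7, -2.3, -0.0025, 0.0009, -0.0036]
[12.4, -0.7, -2.3, -0.0025, 0.0009, -0.0036],
```

View pics/s17.png

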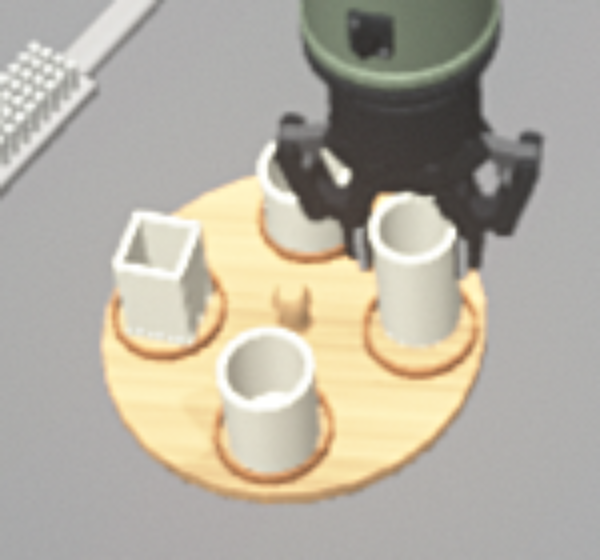

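Emit:
jog_arm --pt "8 -0.7 -2.3 -0.0025 0.001 -0.0036" --pt "3 0 0 0 0 0" --pt "0 0 0 0 0 0"

```text
clock: 15.35
position: [0.4571, 0.222, 0.0838]
tool_rot: [1.973, 1.571, 0.929]
force: [-0.1, 0.2, -1.0]
grip_width: 0.0455
```

Emit:
jog_arm --pt "2 0 0 0 0 0" --pt "0 0 0 0 0 0"

```text
clock: 15.55
position: [0.4573, 0.2221, 0.0818]
tool_rot: [1.556, 1.57, 0.511]
force: [0.5, -0.1, -1.9]
grip_width: 0.0454
```

Emit:
jog_arm --pt "2 0 0 0 0 0" --pt "0 0 0 0 0 0"

```text
clock: 15.75
position: [0.4574, 0.2221, 0.0799]
tool_rot: [1.449, 1.57, 0.404]
force: [-0.0, 0.5, -1.5]
grip_width: 0.0456
```

Emit:
jog_arm --pt "1.5 0 0 0 0 0" --pt "0 0 0 0 0 0"

```text
clock: 15.95
position: [0.4574, 0.2222, 0.079]
tool_rot: [1.248, 1.569, 0.203]
force: [-1.1, -0.6, 0.9]
grip_width: 0.0454
```

Emit:
jog_arm --pt "1.5 0 0 0 0 0" --pt "0 0 0 0 0 0"

```text
clock: 16.15
position: [0.457, 0.2223, 0.0788]
tool_rot: [0.706, 1.569, -0.338]
force: [-0.1, 0.2, -2.6]
grip_width: 0.0456
```

Emit:
jog_arm --pt "0 0 0 0 0 0" --pt "0 0 0 0 0 0" --pt "0 0 0 0 0 0" --pt "0 0 0 0 0 0" --gripper 75

```text
clock: 16.55
position: [0.4574, 0.2224, 0.079]
tool_rot: [0.967, 1.568, -0.078]
force: [-0.3, -0.3, -0.5]
grip_width: 0.0607
```

Emit:
jog_arm --pt "-12 0 0 0 0 0" --pt "-30 0 0 0 0 0" --pt "-40 0 0 0 0 0" --pt "-40 0 0 0 0 0" --pt "0 0 0 0 0 0" --pt "0 0 0 0 0 0"

```text
clock: 17.15
position: [0.456, 0.2228, 0.2088]
tool_rot: [1.196, 1.57, 0.153]
force: [0.1, -0.2, -0.6]
grip_width: 0.0605
```

Run:
```python
from h import *
s=observe(); print(s['clock'],s['position'],s['grip_width'],s['tool_rot'],abs(s['qd']).max())
im=grab_frame('wrist'); cv2.imwrite('pics/w18.png',im[:,:,::-1])
im=grab_frame('side'); cv2.imwrite("pics/s18.png",cv2.resize(im[290:430,180:330,::-1],None,fx=4,fy=4)); cv2.imwrite('pics/s18f.png',im[:,:,::-1])
plan([.53,.2,.22],Rdown(.526),vmax=28)
```

```text
17.15 [0.45599355 0.22283905 0.2087501 ] 0.060475878436153645 [1.19578332 1.56966273 0.15292998] 0.0478924178798055
3 rows; dist [ 0.0742 -0.023   0.0121] rot [ 0.002  0.    -0.   ]
const [-4.0, 17.5, 19.1, 0.0008, 0.0, -0.0001]
[-4.0, 17.5, 19.1, 0.0008, 0.0, -0.0001],
[-4.0, 17.5, 19.1, 0.0008, 0.0, -0.0001],
[-4.0, 17.5, 19.1, 0.0008, 0.0, -0.0001],
```

View pics/w18.png

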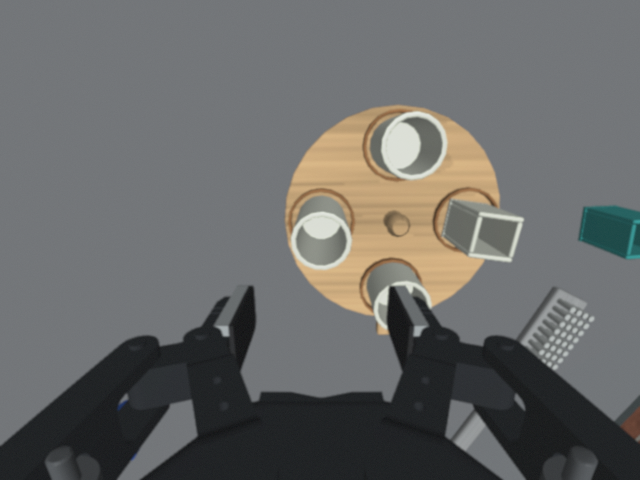

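View pics/s18.png

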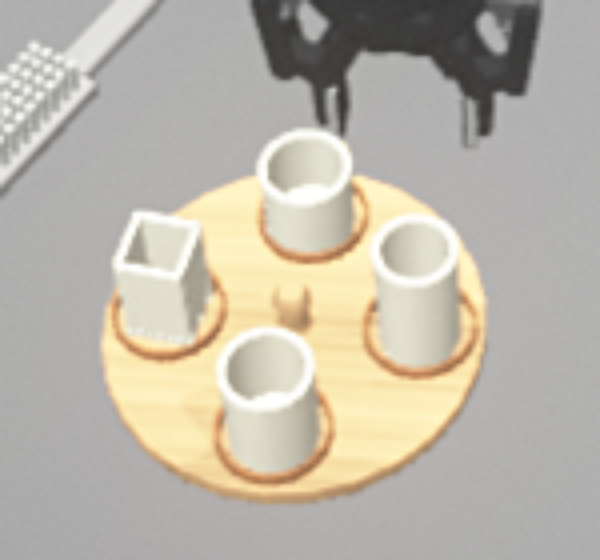

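Run:
```python
from h import *
im=cv2.imread('pics/w18.png'); cv2.imwrite('pics/c1.png',cv2.resize(im[170:290,420:570],None,fx=5,fy=5,interpolation=cv2.INTER_CUBIC))
im=cv2.imread('pics/w15.png'); cv2.imwrite('pics/c2.png',cv2.resize(im[110:220,430:580],None,fx=5,fy=5,interpolation=cv2.INTER_CUBIC))
```

```text
(no output)
```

View pics/c1.png

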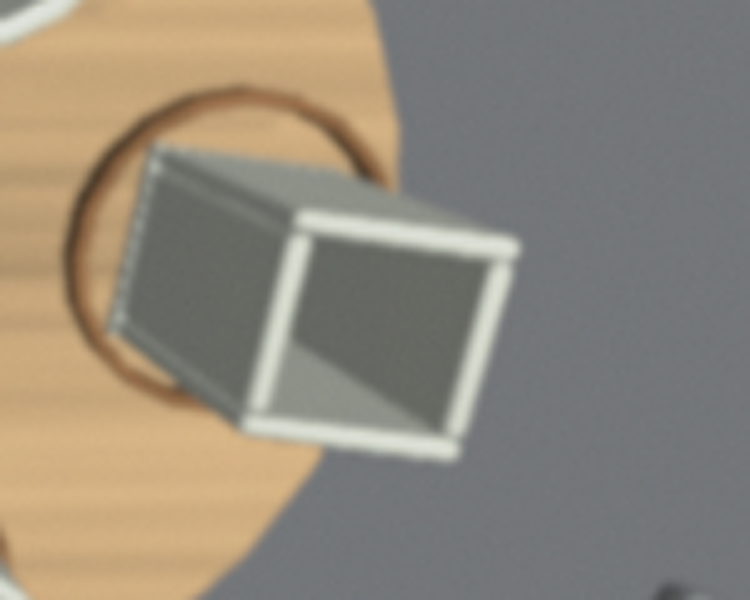

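View pics/c2.png

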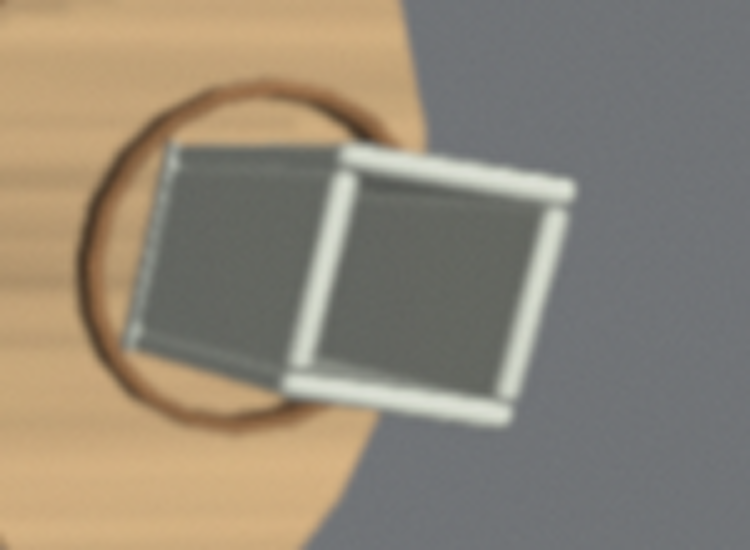

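Run:
```python
from h import *
d=np.load('p15.npz')
for P,c in(((d['R'],d['p']),[(498.4,138.6),(545.2,146),(532.4,195.4),(486.4,188)]),(toolpose(),[(479.6,211.6),(524,218),(511.6,262),(468.4,256)])):
    X=onplane('wrist',c,.088,P); print(np.round(X,4),'c',X.mean(0))
    E=np.diff(np.r_[X,X[:1]],axis=0)[:,:2]; print(np.linalg.norm(E,axis=1),np.degrees(np.arctan2(E[:,1],E[:,0])))
print(observe()['qpos'])
a=nets.pinpoint('top','trivet')[0] if 0 else None
```

```text
[[0.5531 0.3014 0.088 ]
 [0.5874 0.3161 0.088 ]
 [0.6027 0.2821 0.088 ]
 [0.5675 0.2679 0.088 ]] c [0.57767579 0.29189701 0.088     ]
[0.03730479 0.03727444 0.037966   0.0364983 ] [  23.17701431  -65.74660152 -157.98448916  113.25048985]
[[0.5522 0.3022 0.088 ]
 [0.5864 0.3164 0.088 ]
 [0.6012 0.2826 0.088 ]
 [0.5667 0.2686 0.088 ]] c [0.57662307 0.29242613 0.088     ]
[0.03701013 0.03694573 0.0372646  0.03658807] [  22.56306637  -66.25204357 -157.98019754  113.36361303]
[-0.0627102   0.44729527 -0.66741185  1.91687738  0.3503573   0.89500508
 -0.37685462]
```

Run:
```python
from h import *
plan([.577,.292,.165],Rdown(.398),vmax=30)
```

```text
5 rows; dist [ 0.1212  0.069  -0.0429] rot [ 0.13  0.   -0.  ]
[8.6, 27.9, 0.3, 0.0261, 0.0, -0.0],
[8.6, 27.9, -0.4, 0.0261, 0.0, -0.0],
[8.6, 27.9, -1.2, 0.0261, 0.0, -0.0],
[8.6, 27.8, -1.9, 0.0261, 0.0, -0.0],
[8.6, 27.8, -2.6, 0.0261, 0.0, -0.0],
```

Emit:
jog_arm --pt "8.6 28 0.3 0.026 0 0" --pt "8.6 28 -0.4 0.026 0 0" --pt "8.6 28 -1.2 0.026 0 0" --pt "8.6 28 -1.9 0.026 0 0" --pt "8.6 28 -2.6 0.026 0 0" --pt "0 0 0 0 0 0" --pt "0 0 0 0 0 0"

```text
clock: 17.95
position: [0.5785, 0.2931, 0.1549]
tool_rot: [-1.36, 1.559, -2.536]
force: [-0.6, 0.2, 1.2]
grip_width: 0.0601
```

Run:
```python
from h import *
s=observe(); print(s['clock'],s['position'],s['grip_width'],abs(s['qd']).max())
P=toolpose(s)
im=grab_frame('wrist')
c=np.array([.577,.292]);a=.398; R2=np.array([[np.cos(a),-np.sin(a)],[np.sin(a),np.cos(a)]])
q=np.array([[1,1],[1,-1],[-1,-1],[-1,1]])*.019@R2.T+c
im2=im[:,:,::-1].copy()
for z,col in((.088,(0,255,0)),(.024,(0,0,255))):
    cv2.polylines(im2,[np.round(proj('wrist',np.c_[q,[z]*4],P)).astype(np.int32)],True,col,1)
cv2.imwrite('pics/w19.png',im2)
plan([.577,.292,.066],Rdown(.398),vmax=35)
```

```text
17.95 [0.57851082 0.29305199 0.15491644] 0.060052145831700994 0.03837041445304792
3 rows; dist [-0.0014 -0.0009 -0.089 ] rot [-0.003  0.003  0.012]
const [29.7, -0.2, 0.0, -0.001, 0.0009, 0.004]
[29.7, -0.2, 0.0, -0.001, 0.0009, 0.004],
[29.7, -0.3, 0.0, -0.001, 0.0009, 0.004],
[29.7, -0.4, 0.1, -0.001, 0.0009, 0.004],
```

View pics/w19.png

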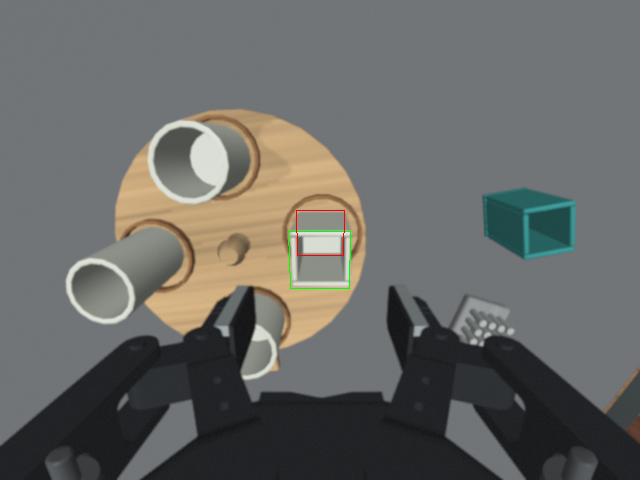

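Emit:
jog_arm --pt "30 -0.3 0 -0.001 0.001 0.004" --pt "22 -0.3 0 -0.001 0.001 0.004" --pt "12 -0.3 0 -0.001 0.001 0.004" --pt "0 0 0 0 0 0"

```text
clock: 18.4
position: [0.5754, 0.291, 0.0901]
tool_rot: [1.703, 1.57, 0.532]
force: [1.1, -0.7, 0.0]
grip_width: 0.0604
```

Run:
```python
from h import *
plan([.577,.292,.065],Rdown(.398),vmax=35)
```

```text
1 rows; dist [ 0.0016  0.001  -0.0251] rot [ 0.001 -0.    -0.001]
const [25.1, 1.8, -0.3, 0.0014, -0.0001, -0.0006]
[25.1, 1.8, -0.3, 0.0014, -0.0001, -0.0006],
```

Emit:
jog_arm --pt "13 1.5 -0.3 0 0 0" --pt "10 0.3 0 0 0 0" --pt "0 0 0 0 0 0" --pt "0 0 0 0 0 0"

```text
clock: 18.8
position: [0.5778, 0.2923, 0.0675]
tool_rot: [1.622, 1.568, 0.451]
force: [-0.2, -0.4, 0.9]
grip_width: 0.0603
```

Run:
```python
from h import *
s=observe(); print(s['position'],s['force'])
im=grab_frame('wrist'); cv2.imwrite('pics/w20.png',im[:,:,::-1])
plan([.577,.292,.065],Rdown(.398),vmax=35)
```

```text
[0.57780707 0.29231288 0.06749448] [-0.22717225 -0.41487801  0.91090993]
1 rows; dist [-0.0008 -0.0003 -0.0025] rot [ 0.001 -0.    -0.003]
const [2.5, -0.8, -0.1, 0.0012, -0.0001, -0.0027]
[2.5, -0.8, -0.1, 0.0012, -0.0001, -0.0027],
```

View pics/w20.png

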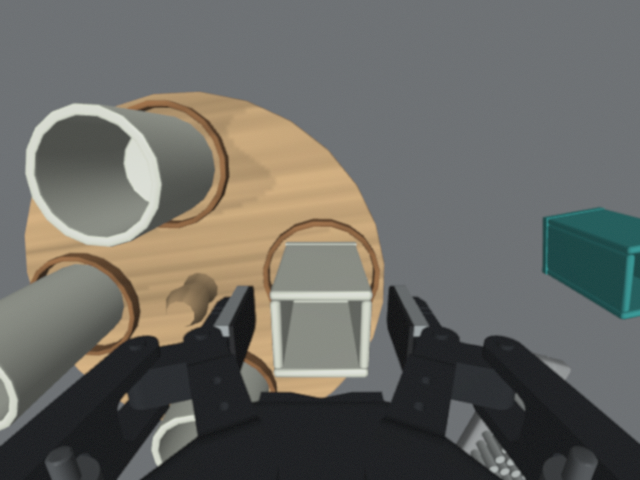

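Emit:
jog_arm --pt "2 -0.5 0 0 0 0" --pt "0 0 0 0 0 0" --pt "0 0 0 0 0 0" --pt "0 0 0 0 0 0" --pt "0 0 0 0 0 0" --gripper 255 --newtons 45

```text
clock: 19.35
position: [0.5777, 0.2922, 0.0664]
tool_rot: [1.605, 1.567, 0.433]
force: [0.4, 0.2, -1.8]
grip_width: 0.0373
```

Run:
```python
from h import *
s=observe(); print(s['position'],s['force'],s['grip_width'])
im=grab_frame('wrist'); cv2.imwrite('pics/w21.png',im[:,:,::-1])
```

```text
[0.57769778 0.29224747 0.06642253] [ 0.38911664  0.21942879 -1.76402119] 0.03728835893622741
```

View pics/w21.png

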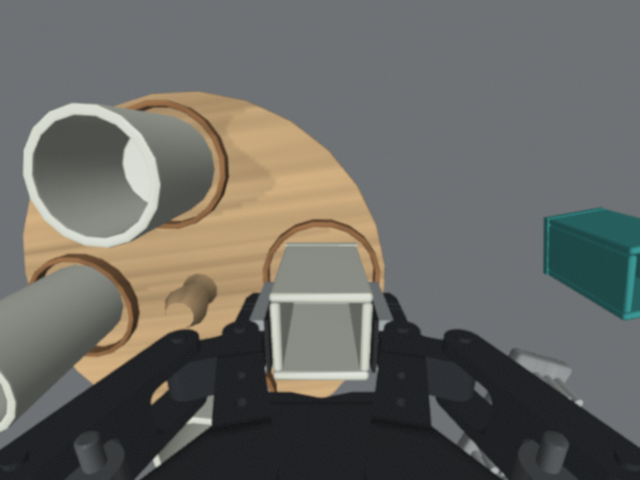

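Emit:
jog_arm --pt "-12 0 0 0 0 0" --pt "-25 0 0 0 0 0" --pt "-40 0 0 0 0 0" --pt "-45 0 0 0 0 0" --pt "-45 0 0 0 0 0" --pt "-20 0 0 0 0 0" --pt "0 0 0 0 0 0"

```text
clock: 20.1
position: [0.5757, 0.2922, 0.2652]
tool_rot: [1.882, 1.567, 0.712]
force: [-0.5, -0.6, -1.0]
grip_width: 0.0377
```

Run:
```python
from h import *
s=observe(); print(s['clock'],s['position'],s['force'],s['grip_width'])
P=toolpose(s)
im=grab_frame('wrist'); cv2.imwrite('pics/w22.png',im[:,:,::-1])
im=grab_frame('side'); cv2.imwrite("pics/s22.png",im[:,:,::-1])
im=grab_frame('top'); cv2.imwrite("pics/t22.png",im[:,:,::-1])
# trivet fit by colour
for n,f in(('side','side0'),('top','top0')):
    b=cv2.imread(f'pics/{f}.png'); h=cv2.cvtColor(b,cv2.COLOR_BGR2HSV)
    m=((h[:,:,0]>5)&(h[:,:,0]<14)&(h[:,:,1]>180)&(h[:,:,2]>150)).astype(np.uint8)
    k,l,st,ce=cv2.connectedComponentsWithStats(m); 
    best=[i for i in range(1,k) if st[i,4]>50]; print(n,[(i,st[i],ce[i]) for i in best])
```

```text
20.1 [0.57566347 0.29217494 0.26517856] [-0.5067805  -0.59872268 -0.98123283] 0.037653746063269274
side []
top [(1, array([566, 178,  54,  47, 723], dtype=int32), array([596.18395574, 194.23374827])), (2, array([613, 184,  16,  23,  61], dtype=int32), array([621.81967213, 192.08196721])), (59, array([ 365,  226,   51,   61, 2108], dtype=int32), array([390.74857685, 259.58681214]))]
```

View pics/s22.png

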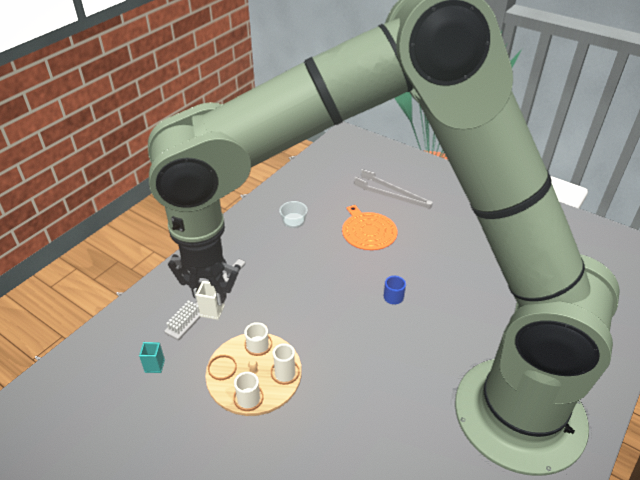

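View pics/w22.png

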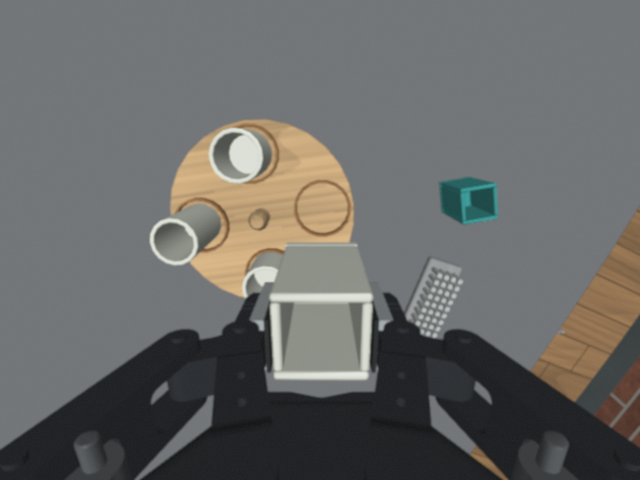

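```bash
cat >> h.py <<'E'
def trivpoly(x,z=.0065):
    a=np.linspace(.19,2*np.pi-.19,80); c,s=np.cos(x[2]),np.sin(x[2])
    p=np.c_[.078*np.cos(a),.078*np.sin(a)]
    b=np.linspace(-np.pi/2,np.pi/2,12); tab=np.c_[.103+.015*np.cos(b),.015*np.sin(b)]
    p=np.r_[tab,p]@np.array([[c,s],[-s,c]])+np.array(x[:2]); return np.c_[p,np.full(len(p),z)]
def trivmask(im):
    h=cv2.cvtColor(np.ascontiguousarray(im[:,:,::-1]),cv2.COLOR_BGR2HSV)
    m=((h[:,:,0]>4)&(h[:,:,0]<16)&(h[:,:,1]>170)&(h[:,:,2]>130)).astype(np.uint8)
    k,l,st,ce=cv2.connectedComponentsWithStats(m); return m,l,st
def fittriv(n,im,x0,pose=None,valid=None):
    m,_,_=trivmask(im); 
    r=np.round(proj(n,trivpoly(x0),pose)); x1,y1=(r.min(0)-25).astype(int).clip(0); x2,y2=(r.max(0)+25).astype(int)
    S=4
    mm=cv2.resize(m[y1:y2,x1:x2]*255,None,fx=S,fy=S,interpolation=cv2.INTER_LINEAR)>127
    mm=cv2.morphologyEx(mm.astype(np.uint8),cv2.MORPH_CLOSE,np.ones((9,9)))>0
    def cost(x):
        p=(proj(n,trivpoly(x),pose)-[x1,y1]+.5)*S-.5
        q=np.zeros(mm.shape,np.uint8); cv2.fillPoly(q,[np.round(p*16).astype(np.int32)],1,shift=4)
        d=(q>0)!=mm
        if valid is not None: d=d&valid(mm.shape,x1,y1,S)
        return d.sum()/mm.sum()
    best=min((( cost(np.array(x0)+[0,0,t]),t) for t in np.arange(-.6,.61,.1)))
    x=np.array(x0)+[0,0,best[1]]
    for sc in(1,.3):
        r=minimize(cost,x,method='Nelder-Mead',options=dict(initial_simplex=x+sc*np.array([[0,0,0],[.006,0,0],[0,.006,0],[0,0,.1]]),xatol=1e-5,fatol=1e-5)); x=r.x
    return np.round(x,4),round(r.fun,3)
E
python3 - <<'E'
from h import *
for n,f in(('side','side0'),('top','top0'),('side','s22')):
    im=cv2.imread(f'pics/{f}.png')[:,:,::-1]
    print(n,fittriv(n,im,(.561,-.303,-.4)))
plan([.545,-.415,.265],Rdown(-.35),vmax=45)
E
```

```text
side (array([ 0.5579, -0.2999, -0.5021]), np.float64(11.084))
top (array([ 0.5607, -0.3053, -0.5143]), np.float64(0.052))
side (array([ 0.56  , -0.2974, -0.5279]), np.float64(66.183))
16 rows; dist [-0.0297 -0.7063  0.0042] rot [0.751 0.    0.002]
[-0.3, -18.9, 39.9, 0.0469, 0.0, 0.0001],
[-0.3, -17.1, 40.8, 0.0469, 0.0, 0.0001],
[-0.3, -15.1, 41.5, 0.0469, 0.0, 0.0001],
[-0.3, -13.2, 42.2, 0.0469, 0.0, 0.0001],
[-0.3, -11.2, 42.8, 0.0469, 0.0, 0.0001],
[-0.3, -9.1, 43.2, 0.0469, 0.0, 0.0001],
[-0.3, -7.1, 43.6, 0.0469, 0.0, 0.0001],
[-0.3, -5.1, 43.9, 0.0469, 0.0, 0.0001],
[-0.3, -3.0, 44.1, 0.0469, 0.0, 0.0001],
[-0.3, -0.9, 44.2, 0.0469, 0.0, 0.0001],
[-0.3, 1.2, 44.2, 0.0469, 0.0, 0.0001],
[-0.3, 3.2, 44.1, 0.0469, 0.0, 0.0001],
[-0.3, 5.3, 43.9, 0.0469, 0.0, 0.0001],
[-0.3, 7.3, 43.6, 0.0469, 0.0, 0.0001],
[-0.3, 9.4, 43.2, 0.0469, 0.0, 0.0001],
[-0.3, 11.4, 42.7, 0.0469, 0.0, 0.0001],
```

Emit:
jog_arm --pt "0 -19 40 0.047 0 0" --pt "0 -17 41 0.047 0 0" --pt "0 -15 41.5 0.047 0 0" --pt "0 -13 42 0.047 0 0" --pt "0 -11 43 0.047 0 0" --pt "0 -9 43 0.047 0 0" --pt "0 -7 43.5 0.047 0 0" --pt "0 -5 44 0.047 0 0" --pt "0 -3 44 0.047 0 0" --pt "0 -1 44 0.047 0 0" --pt "0 1 44 0.047 0 0" --pt "0 3 44 0.047 0 0" --pt "0 5 44 0.047 0 0" --pt "0 7 43.5 0.047 0 0" --pt "0 9 43 0.047 0 0" --pt "0 11 42.5 0.047 0 0" --pt "0 0 0 0 0 0" --pt "0 0 0 0 0 0" --pt "0 0 0 0 0 0"

```text
clock: 22.15
position: [0.5189, -0.4401, 0.2282]
tool_rot: [-1.432, 1.522, 2.902]
force: [-0.4, 0.8, -1.6]
grip_width: 0.0375
```

Run:
```python
from h import *
b=cv2.imread('pics/side0.png'); h=cv2.cvtColor(b,cv2.COLOR_BGR2HSV); print(h[225:236:3,360:380:6].tolist(), h[212,353])
s=observe(); print(s['clock'],s['position'],s['force'],s['grip_width'],s['qpos'],abs(s['qd']).max())
P=toolpose(s); np.savez('p23.npz',R=P[0],p=P[1])
im=grab_frame('wrist'); cv2.imwrite('pics/w23.png',im[:,:,::-1])
print(cv2.cvtColor(im[100:102,:],cv2.COLOR_RGB2HSV)[0,::60].tolist())
im=grab_frame('side'); cv2.imwrite("pics/s23.png",im[:,:,::-1])
```

```text
[[[14, 164, 251], [13, 165, 250], [14, 165, 251], [14, 164, 251]], [[15, 160, 252], [14, 165, 251], [14, 166, 251], [13, 167, 249]], [[14, 164, 251], [14, 163, 251], [14, 165, 251], [12, 167, 248]], [[14, 165, 251], [13, 167, 249], [14, 165, 251], [13, 168, 249]]] [ 14 163 252]
22.15 [ 0.51893419 -0.44009507  0.22822339] [-0.36875668  0.75014631 -1.62853824] 0.03750676990117331 [ 0.78193056  0.66149274 -0.29113677  1.39846594  0.20987853  1.15815374
  0.07744314] 0.01421354505083917
[[105, 12, 127], [105, 12, 128], [105, 12, 128], [105, 12, 127], [107, 14, 127], [12, 174, 223], [12, 176, 222], [103, 14, 126], [103, 14, 127], [105, 12, 127], [103, 14, 128]]
```

View pics/w23.png

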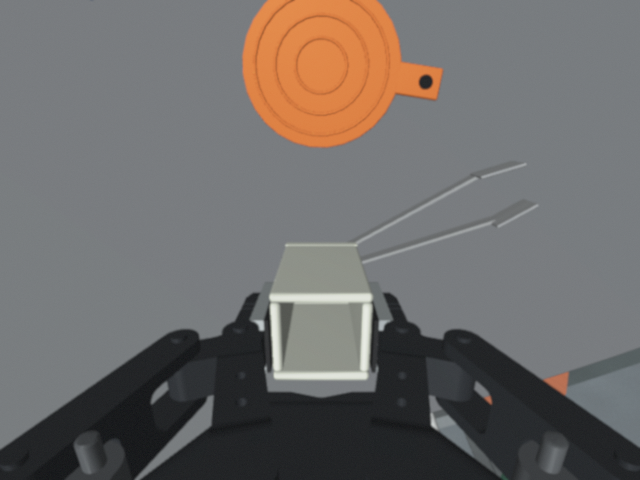

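View pics/s23.png

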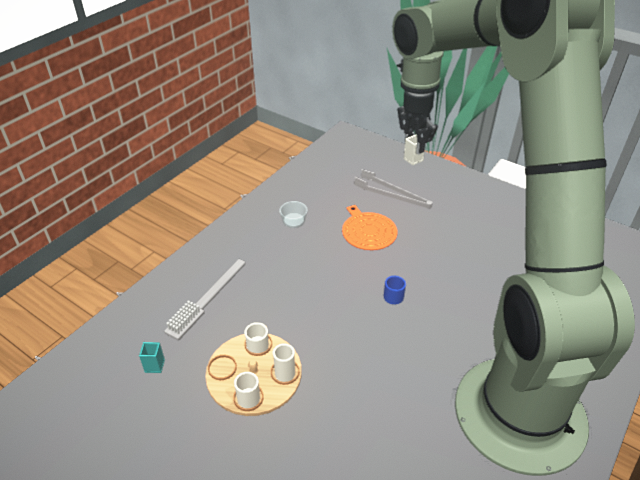

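```bash
sed -i 's/tab=np.c_\[.103+.015\*np.cos(b),.015\*np.sin(b)\]/tab=np.array([[.118,-.015],[.118,.015]])/; s/(h\[:,:,0\]<16)&(h\[:,:,1\]>170)/(h[:,:,0]<19)\&(h[:,:,1]>120)/' h.py
python3 - <<'E'
from h import *
d=np.load('p23.npz'); P=(d['R'],d['p'])
for n,f in(('side','side0'),('top','top0'),('side','s22'),('wrist','w23')):
    im=cv2.imread(f'pics/{f}.png')[:,:,::-1]
    print(n,fittriv(n,im,(.561,-.303,-.5),P if n=='wrist' else None))
E
```

```text
side (array([ 0.5583, -0.2997, -0.5195]), np.float64(0.024))
top (array([ 0.5601, -0.3043, -0.5216]), np.float64(0.023))
side (array([ 0.5585, -0.2995, -0.5187]), np.float64(0.024))
wrist (array([ 0.5617, -0.3031, -0.5393]), np.float64(0.029))
```

Run:
```python
from h import *
im=cv2.imread('pics/w23.png')
c=camera_info('wrist'); T=np.linalg.inv(c['tool_from_camera'])
def pt(X):return cv2.projectPoints(np.array(X,float),cv2.Rodrigues(T[:3,:3])[0],T[:3,3],K(c),c['distortion'])[0][:,0]
q=np.array([[1,1],[1,-1],[-1,-1],[-1,1]])*.019
x0,z0=.0424,0
top=pt(np.c_[[x0-.064]*4,q+[0,z0]]);bot=pt(np.c_[[x0]*4,q+[0,z0]])
print(top,bot)
cv2.polylines(im,[np.round(top).astype(np.int32)],True,(0,255,0),1);cv2.polylines(im,[np.round(bot).astype(np.int32)],True,(0,0,255),1)
cv2.imwrite('pics/c3.png',cv2.resize(im[220:400,220:420],None,fx=4,fy=3.3))
```

```text
[[369.61018058 381.53169801]
 [374.34694563 293.66807241]
 [268.12377683 293.79773061]
 [272.94316953 381.67621267]] [[354.12423989 305.40003858]
 [356.10010844 242.02832824]
 [285.85853031 242.10223407]
 [287.9223414  305.48229484]]
```

View pics/c3.png

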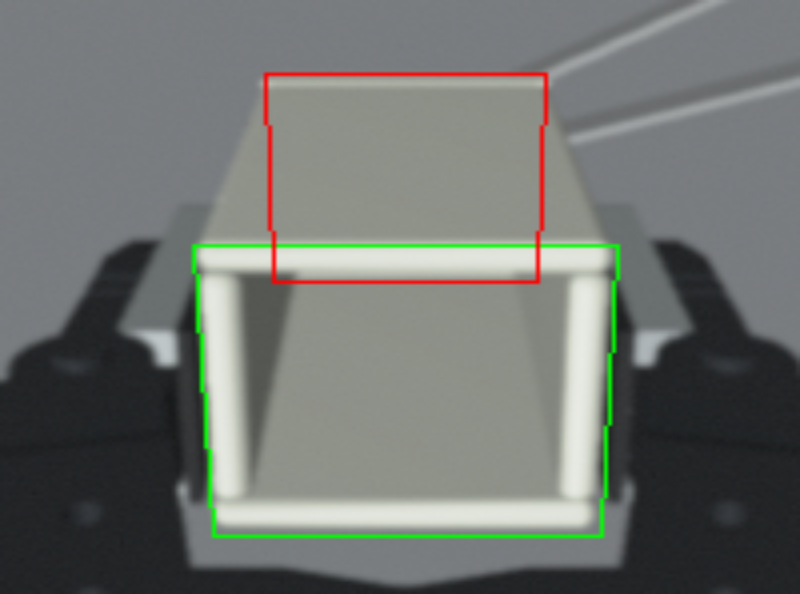

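```bash
cat >> h.py <<'E'
def showpose(c=(.560,-.303),th=-.522,off=.043):
    t=np.array([np.cos(th),np.sin(th),0]); up=np.array([0,0,1.]); s,co=np.sin(np.radians(35)),np.cos(np.radians(35))
    a=up*co-t*s; y=t*co+up*s; x=-a
    return np.array([*c,.2])+off*a, np.c_[x,y,np.cross(x,y)]
E
python3 - <<'E'
from h import *
p,R=showpose(); print(p,np.linalg.det(R)); plan(p,R,vmax=20,wmax=.08)
E
```

```text
[ 0.53862085 -0.29070227  0.23522354] 1.0
9 rows; dist [0.0191 0.1486 0.0064] rot [ 0.144 -0.035  0.657]
[-0.6, -4.1, -16.1, 0.016, -0.0039, 0.073],
[-1.0, -4.3, -16.1, 0.016, -0.0039, 0.073],
[-1.4, -4.5, -16.0, 0.016, -0.0039, 0.073],
[-1.8, -4.6, -15.9, 0.016, -0.0039, 0.073],
[-2.2, -4.8, -15.8, 0.016, -0.0039, 0.073],
[-2.6, -4.8, -15.7, 0.016, -0.0039, 0.073],
[-3.0, -4.9, -15.6, 0.016, -0.0039, 0.073],
[-3.4, -4.9, -15.6, 0.016, -0.0039, 0.073],
[-3.8, -4.9, -15.5, 0.016, -0.0039, 0.073],
```

Emit:
jog_arm --pt "-0.6 -4.1 -16 0.016 -0.004 0.073" --pt "-1 -4.3 -16 0.016 -0.004 0.073" --pt "-1.4 -4.5 -16 0.016 -0.004 0.073" --pt "-1.8 -4.6 -16 0.016 -0.004 0.073" --pt "-2.2 -4.8 -16 0.016 -0.004 0.073" --pt "-2.6 -4.8 -15.7 0.016 -0.004 0.073" --pt "-3 -4.9 -15.6 0.016 -0.004 0.073" --pt "-3.4 -4.9 -15.6 0.016 -0.004 0.073" --pt "-3.8 -4.9 -15.5 0.016 -0.004 0.073" --pt "0 0 0 0 0 0" --pt "0 0 0 0 0 0" --pt "0 0 0 0 0 0"

```text
clock: 23.45
position: [0.5381, -0.2922, 0.2353]
tool_rot: [1.551, 1.009, -0.517]
force: [-0.0, -0.3, -1.9]
grip_width: 0.0373
```

Run:
```python
from h import *
s=observe(); print(s['clock'],s['position'],s['force'],s['grip_width'],s['qpos'],abs(s['qd']).max())
p,R=showpose(); plan(p,R,vmax=10,wmax=.08)
```

```text
23.45 [ 0.53810331 -0.29218924  0.23532015] [-0.00662762 -0.25162107 -1.94830468] 0.0373382127779363 [ 0.43006897  0.32002258 -0.08976506  2.11222032  0.64788123  0.19177411
 -0.74980622] 0.040469869032283085
1 rows; dist [ 0.0005  0.0015 -0.0001] rot [ 0.024 -0.003  0.049]
[-0.1, -0.3, -1.6, 0.0245, -0.0034, 0.0487],
```

Emit:
jog_arm --pt "0 -0.3 -1.6 0.012 0 0.015" --pt "0 0 0 0 0 0" --pt "0 0 0 0 0 0"

```text
clock: 23.75
position: [0.5384, -0.2928, 0.2354]
tool_rot: [1.563, 0.994, -0.519]
force: [0.4, 0.1, -1.7]
grip_width: 0.0374
```

Run:
```python
from h import *
s=observe(); print(s['clock'],s['position'],s['force'],s['grip_width'],s['qpos'],abs(s['qd']).max())
p,R=showpose(); plan(p,R,vmax=10,wmax=.08)
```

```text
23.75 [ 0.53844161 -0.29281656  0.23544816] [ 0.40561897  0.11386844 -1.69867241] 0.037449241693186884 [ 0.4119498   0.31887282 -0.0688555   2.12296951  0.7153807   0.17073933
 -0.83377215] 0.01842964603375486
1 rows; dist [ 0.0002  0.0021 -0.0002] rot [ 0.01  -0.002  0.034]
[-0.3, -0.9, -1.9, 0.0101, -0.002, 0.0342],
```

```bash
cat >> h.py <<'E'
def showpose2(tilt=35,roll=0,c=(.560,-.303),th=-.522,off=.043,h=.2):
    t=np.array([np.cos(th),np.sin(th),0]); up=np.array([0,0,1.]); s,co=np.sin(np.radians(tilt)),np.cos(np.radians(tilt))
    a=up*co-t*s; y=t*co+up*s; x=-a
    return np.array([*c,h])+off*a, np.c_[x,y,np.cross(x,y)]@Ro.from_rotvec([roll,0,0]).as_matrix()
E
python3 - <<'E'
from h import *
p,R=showpose2(10,0); plan(p,R,vmax=10,wmax=.08)
E
```

```text
6 rows; dist [ 0.0151 -0.0065  0.0069] rot [ 0.01   0.    -0.402]
[0.5, 2.9, -0.3, 0.0017, 0.0, -0.067],
[0.3, 2.9, -0.3, 0.0017, 0.0, -0.067],
[0.1, 2.9, -0.3, 0.0017, 0.0, -0.067],
[-0.1, 3.0, -0.3, 0.0017, 0.0, -0.067],
[-0.3, 2.9, -0.3, 0.0017, 0.0, -0.067],
[-0.5, 2.9, -0.3, 0.0017, 0.0, -0.067],
```

Emit:
jog_arm --pt "0.5 2.9 -0.3 0.0017 0 -0.067" --pt "0.3 2.9 -0.3 0.0017 0 -0.067" --pt "0.1 2.9 -0.3 0.0017 0 -0.067" --pt "-0.1 2.9 -0.3 0.0017 0 -0.067" --pt "-0.3 2.9 -0.3 0.0017 0 -0.067" --pt "-0.5 2.9 -0.3 0.0017 0 -0.067" --pt "0 0 0 0 0 0"

```text
clock: 24.45
position: [0.5526, -0.2979, 0.2427]
tool_rot: [1.637, 1.405, -0.45]
force: [-0.3, -0.3, -2.0]
grip_width: 0.0372
```

Run:
```python
from h import *
s=observe(); print(s['clock'],s['position'],s['grip_width'],s['qpos'],abs(s['qd']).max())
p,R=showpose2(10,-.9); plan(p,R,vmax=10,wmax=.1)
```

```text
24.45 [ 0.55256749 -0.29793098  0.24273162] 0.037199532914421386 [ 0.72898756  0.47930159 -0.46508556  1.72110543  0.30886839  0.8409875
 -0.37924887] 0.06086983132421949
9 rows; dist [ 0.001  -0.0013 -0.0004] rot [-0.895 -0.015  0.003]
[0.1, 0.2, 0.1, -0.0995, -0.0017, 0.0003],
[0.1, 0.1, 0.1, -0.0995, -0.0017, 0.0003],
[0.1, 0.1, 0.1, -0.0995, -0.0017, 0.0003],
[0.1, 0.1, 0.1, -0.0995, -0.0017, 0.0003],
[0.1, 0.1, 0.1, -0.0995, -0.0017, 0.0003],
[0.1, 0.1, 0.1, -0.0995, -0.0017, 0.0003],
[0.1, 0.1, 0.2, -0.0995, -0.0017, 0.0003],
[0.1, 0.1, 0.2, -0.0995, -0.0017, 0.0003],
[0.1, 0.1, 0.2, -0.0995, -0.0017, 0.0003],
```

Emit:
jog_arm --pt "0.1 0.1 0.1 -0.1 -0.0017 0" --pt "0.1 0.1 0.1 -0.1 -0.0017 0" --pt "0.1 0.1 0.1 -0.1 -0.0017 0" --pt "0.1 0.1 0.1 -0.1 -0.0017 0" --pt "0.1 0.1 0.1 -0.1 -0.0017 0" --pt "0.1 0.1 0.1 -0.1 -0.0017 0" --pt "0.1 0.1 0.1 -0.1 -0.0017 0" --pt "0.1 0.1 0.1 -0.1 -0.0017 0" --pt "0.1 0.1 0.1 -0.1 -0.0017 0" --pt "0 0 0 0 0 0"

```text
clock: 25.45
position: [0.5502, -0.296, 0.2402]
tool_rot: [0.691, 1.391, -0.454]
force: [0.6, 0.3, -1.4]
grip_width: 0.0374
```

Run:
```python
from h import *
s=observe(); print(s['clock'],s['position'],s['grip_width'],s['qpos'],abs(s['qd']).max())
p,R=showpose2(25,-.9); plan(p,R,vmax=10,wmax=.08)
```

```text
25.45 [ 0.55018692 -0.29602839  0.2402182 ] 0.0373938443983429 [ 0.88047068  0.51378699 -0.68582215  1.7357117   0.46256696  0.86185311
  0.434493  ] 0.06303833371784728
4 rows; dist [-0.0059  0.0021 -0.0012] rot [ 0.045 -0.212  0.145]
[0.0, -1.2, -1.1, 0.0113, -0.0531, 0.0364],
[-0.1, -1.2, -1.1, 0.0113, -0.0531, 0.0364],
[-0.2, -1.2, -1.1, 0.0113, -0.0531, 0.0364],
[-0.3, -1.2, -1.1, 0.0113, -0.0531, 0.0364],
```

q3 moved to −0.69 as intended. Tilt again in stages.

Emit:
jog_arm --pt "0 -1.2 -1.1 0.011 -0.053 0.036" --pt "-0.1 -1.2 -1.1 0.011 -0.053 0.036" --pt "-0.2 -1.2 -1.1 0.011 -0.053 0.036" --pt "-0.3 -1.2 -1.1 0.011 -0.053 0.036" --pt "0 0 0 0 0 0"

```text
clock: 25.95
position: [0.5421, -0.2927, 0.2386]
tool_rot: [0.696, 1.126, -0.513]
force: [-0.8, 0.3, -2.3]
grip_width: 0.0379
```

Run:
```python
from h import *
s=observe(); print(s['clock'],s['position'],s['grip_width'],s['qpos'],abs(s['qd']).max())
p,R=showpose2(35,-.9); plan(p,R,vmax=10,wmax=.05)
```

```text
25.95 [ 0.54205289 -0.29268274  0.2386199 ] 0.03793416704682742 [ 0.81243236  0.38296409 -0.56250264  1.98792338  0.66600305  0.46269857
  0.14161205] 0.07539923279035218
4 rows; dist [-0.0034  0.002  -0.0034] rot [-0.017 -0.131  0.101]
[0.3, -0.8, -1.0, -0.0043, -0.0329, 0.0252],
[0.3, -0.8, -1.0, -0.0043, -0.0329, 0.0252],
[0.2, -0.8, -1.0, -0.0043, -0.0329, 0.0252],
[0.2, -0.8, -1.0, -0.0043, -0.0329, 0.0252],
```

Emit:
jog_arm --pt "0.3 -0.8 -1 -0.004 -0.033 0.025" --pt "0.3 -0.8 -1 -0.004 -0.033 0.025" --pt "0.2 -0.8 -1 -0.004 -0.033 0.025" --pt "0.2 -0.8 -1 -0.004 -0.033 0.025" --pt "0 0 0 0 0 0" --pt "0 0 0 0 0 0"

```text
clock: 26.55
position: [0.5399, -0.2918, 0.2367]
tool_rot: [0.677, 0.96, -0.527]
force: [0.5, -0.7, -2.3]
grip_width: 0.0374
```

Run:
```python
from h import *
s=observe(); print(s['clock'],s['position'],s['grip_width'],s['qpos'],abs(s['qd']).max())
p,R=showpose2(35,-.9); plan(p,R,vmax=10,wmax=.05)
```

```text
26.55 [ 0.53986434 -0.29177023  0.23673822] 0.037434485041911075 [ 0.53766479  0.32146446 -0.23312542  2.13968053  1.14793287  0.19833766
 -0.3789626 ] 0.04138181978170267
1 rows; dist [-0.0012  0.0011 -0.0015] rot [-0.011  0.002  0.003]
const [0.3, -1.1, -1.9, -0.0108, 0.0016, 0.0026]
[0.3, -1.1, -1.9, -0.0108, 0.0016, 0.0026],
```

Emit:
jog_arm --pt "0.3 -1.1 -1.9 -0.005 0 0" --pt "0 0 0 0 0 0" --pt "0 0 0 0 0 0" --pt "0 0 0 0 0 0"

```text
clock: 26.95
position: [0.5392, -0.2922, 0.2356]
tool_rot: [0.673, 0.962, -0.53]
force: [-0.8, 0.3, -1.0]
grip_width: 0.0375
```

Run:
```python
from h import *
s=observe(); print(s['clock'],s['position'],s['grip_width'],s['qpos'],abs(s['qd']).max())
P=toolpose(s)
p,R=showpose2(35,-.9); plan(p,R,vmax=10,wmax=.05)
q=np.array([[1,1],[1,-1],[-1,-1],[-1,1]])*.019
out=[]
for n in('side','top','wrist'):
    im=grab_frame(n)[:,:,::-1].copy(); cv2.imwrite(f'pics/{n}30.png',im)
    for xo,col in((.043,(0,0,255)),(-.021,(0,255,0))):
        X=np.c_[[xo]*4,q]@P[0].T+P[1]; u=proj(n,X,P)
        cv2.polylines(im,[np.round(u*8).astype(np.int32)],True,col,1,shift=3)
        if xo>0: uc=u.mean(0)
    if n!='wrist':
        u=uc; x,y=int(u[0])-50,int(u[1])-50; im=cv2.resize(im[max(y,0):y+100,max(x,0):x+100],None,fx=5,fy=5)
    cv2.imwrite(f'pics/{n}30o.png',im)
```

```text
26.95 [ 0.53917019 -0.29220716  0.235567  ] 0.03747101276022775 [ 0.53893175  0.3230588  -0.23392811  2.14063302  1.15534025  0.19907025
 -0.38356537] 0.023156126282850954
1 rows; dist [-0.0005  0.0015 -0.0003] rot [-0.009  0.001  0.004]
const [-0.4, 0.0, -1.6, -0.0086, 0.0014, 0.0045]
[-0.4, 0.0, -1.6, -0.0086, 0.0014, 0.0045],
```

View pics/side30o.png

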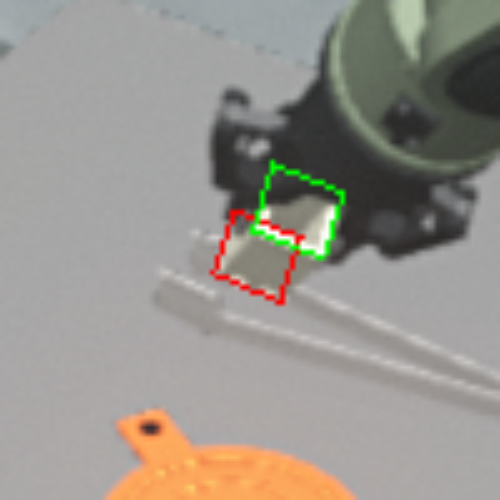

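View pics/side30.png

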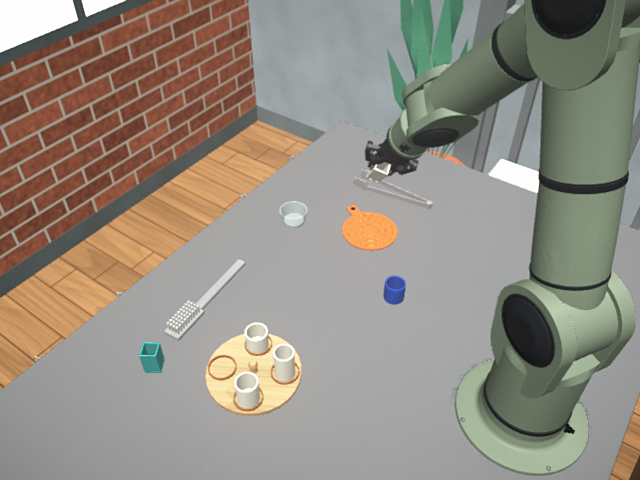

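View pics/wrist30o.png

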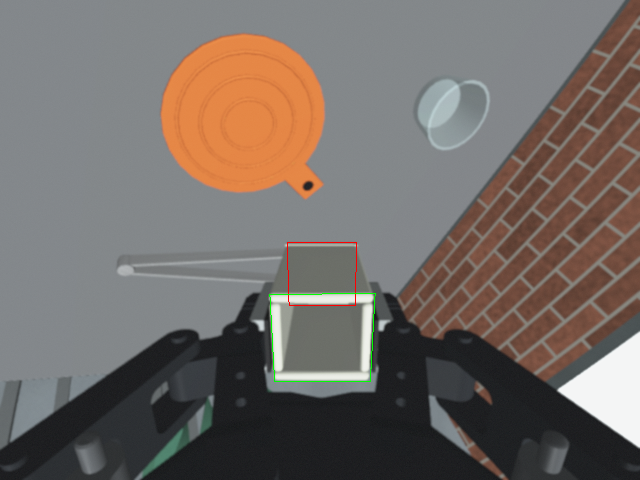

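View pics/top30.png

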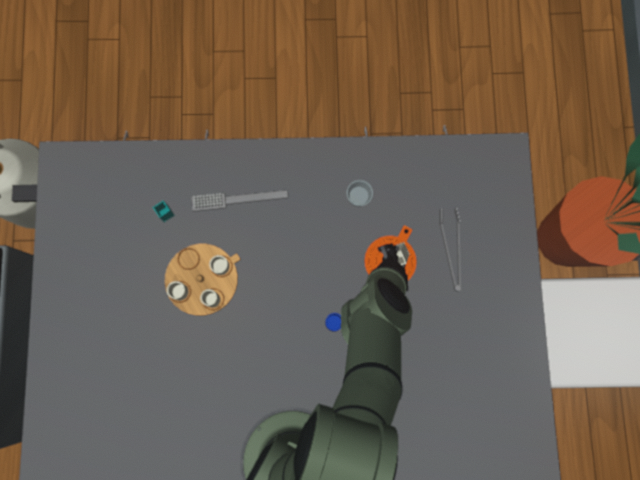

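Run:
```python
from h import *
P=toolpose()
print(fittriv('wrist',cv2.imread('pics/wrist30.png')[:,:,::-1],(.561,-.303,-.5),P))
print(P[1]+.043*P[0][:,0], np.degrees(np.arccos(-P[0][2,0])), np.arctan2(P[0][1,0],P[0][0,0]))
im=cv2.imread('pics/side30.png'); cv2.imwrite('pics/c4.png',cv2.resize(im[130:200,340:440],None,fx=8,fy=8,interpolation=cv2.INTER_CUBIC))
```

```text
(array([ 0.5608, -0.3034, -0.5226]), np.float64(0.03))
[ 0.56039121 -0.30440956  0.20027708] 34.9081331851343 -0.5293446078568408
```

View pics/c4.png

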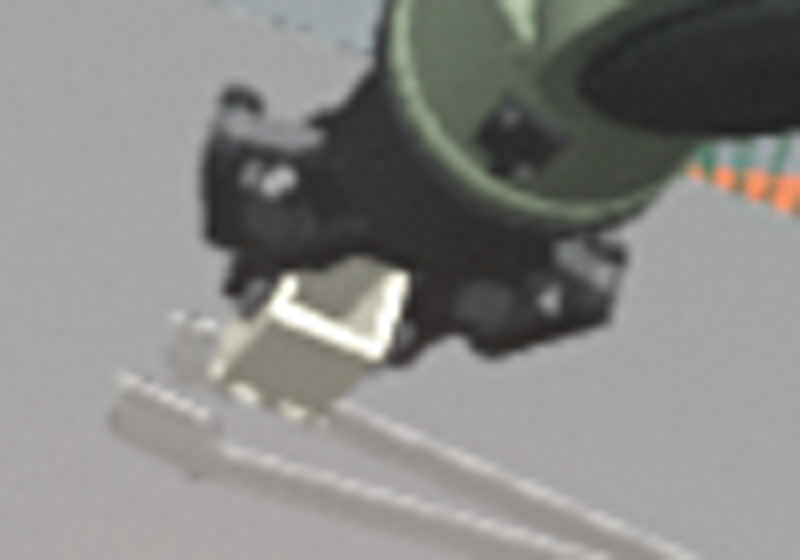

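Run:
```python
from h import *
s=observe(); print(s['clock'],s['position'],s['grip_width'],abs(s['qd']).max()); print(bot.job_done())
```

```text
27.1 [ 0.53915172 -0.29198368  0.23554012] 0.037250299983124915 0.006817381065894821
the job is handed in; nothing more can be done
None
```

I put the short pot in pocket 1, then the tall pot in pocket 2. I then lifted the square pot out and was holding it over the trivet when I handed the job in at 27.1 s.

**Last checks**
- **Square pot:** the centre of its underside worked out at (0.5604, −0.3044, 0.2003), from the measured tool pose and the grip offset. The trivet's centre, found with the wrist camera, is (0.5608, −0.3034), so the pot is about 1 mm off centre and 0.3 mm from the 20 cm height. The tilt was 34.9° and the underside faced within about 0.4° of the tab's direction. The arm was nearly still and the grip was firm at 37 mm.
- **Caddy:** the pictures show the short and tall pots upright inside their rings, with the medium pot still in its pocket.
- **Bystanders:** the ramekin, brush, tongs, blue pot and turquoise pot look where they were at the start.

**What disagreed or went less cleanly**
- The side camera showed the held pot 2–3 mm away from where I calculated it, about what the calibration allows. The fixed cameras and the wrist camera also differed by 2–4 mm on the trivet's position.
- The disc turned by about 2° when I set the short pot down.
- The first time I tipped the square pot it stopped about 2° short, close to joint 6's limit. I eased the tilt, rolled the grip about the pot's axis and tipped it again. It then reached full tilt with that joint at 0.199 rad; its limit is 0.16.

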